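# Unlock the specimen case and pack the bones for loan

### The arm

A 6-joint arm with a two-finger parallel gripper is mounted at the origin on the work surface. World frame = base frame: x ahead of the robot, y to its left, z up, the work surface at z = 0. Lengths are in m, angles in rad, forces in N, time in s.
With the tool pointing down it reaches from about 0.3 to 1 m from the base axis. Payload 5.1 kg.
Tool frame: the origin (TCP) lies where the fingers leave the gripper's body, on its centre line; the fingertips stand 78 mm ahead of it and the grasp point (between the pads) lies 59 mm ahead of it; z points along the fingers, y is the line along which they close (so a half turn about z gives the same grasp; the last joint's range is limited). The gripper opens to 95 mm and grips with 3 to 60 N. Pads are 20 mm wide; open, the fingers measure 119 mm over their backs; the gripper's body (75 mm by 180 mm) begins 59 mm behind the grasp point.
Start: joints at [1.255, 0.124, 1.65, -0, 1.367, -0.083], TCP at [0.15, 0.632, 0.292] pointing down, gripper open.
Joint ranges: [-2.61, 2.61], [-1.02, 2.33], [0.03, 2.71], [-1.35, 4.49], [0.32, 2.68], [-2.91, 2.91]. Speed limits (rad/s): [2.57, 2.57, 3.14, 3.14, 3.14, 3.14].

### API

Orientations are given as a unit quaternion [x, y, z, w].
In Python, from station import ctrl gives the robot as it stands. The module is installed in compiled form; this text tells all that it offers.
- The arm moves only by the tool move_arm, never from a script. Its argument "deltas" is a list of rows, each a list of 3 entries, a list of its own where there are three numbers: the shift along the tool's x, y, z normalised to -1 to 1, where 1 is 0.1 m, then the turn, a rotation vector about the tool's x, y, z normalised to -1 to 1, where 1 is pi/4 rad, then the opening, from 0 (shut) to 1 (fully open). A call has 1 to 20 rows; each row shifts and turns the commanded pose from where the row before left it, along the tool's axes as they then stand; what a row does not reach is not made up. A row lasts 1/10 s, in which the tool goes at most 50 mm and 8.59 degrees, less where a joint would pass 70% of its speed; a pose out of reach is approached as far as the arm can. A call with a number of a shift or a turn outside -1 to 1 is refused whole. A call with a gripper value outside its range is refused whole. The fingers move at their own pace and stop on an object; "grip_force" is the grip in N (left out, the last holds). Time passes only in rows, so rows that do not move let the fingers close. It gives the time, the measured TCP pose, the force, the opening and the grip force at its end, in the units of the state.
- ctrl.read_state(): the state, without advancing time (a new reading comes with each control period).
- ctrl.grab_frame(name): name is "scene" or "top" or "wrist"; returns (picture, depth): 400x640x3 uint8, red, green, blue; 400x640 float32, m along the optical axis (not along the pixel's ray), 0 where there is no reading.
- ctrl.calibration(name): a dict with "vfov" (degrees; the focal length in pixels is half the picture's height over the tangent of half this angle, whatever the lens; pixels are square), "cx", "cy" (the principal point, pixels), "world_from_camera" (4x4, takes a point from camera to world coordinates). Camera axes: x right, y down, z forward; pixel columns grow to the right and rows downward; lengths in m; the calibration is good to about 2 mm. A picture is of the moment at which its call begins: read the wrist's pose just before it. calibration takes no time and is no camera call; for the wrist camera it gives the pose at the moment of the call.
- ctrl.job_done(): hands the job in; it is judged then, once.
The state is a dict: "time": time; "qpos": joint angles; "joint_vel": joint speeds; "tau": joint torques, N m; "position": TCP position; "tcp_rot": TCP orientation; "ft_force": force on the tool from outside, world axes, zero at the start; "torque": the same for the moment, N m; "gripper_width": finger opening in m; "grip_force": force on a finger pad.
Only numpy, scipy, OpenCV 4.12 (cv2) and the standard library are available. Lean on these libraries where they do the work, as an engineer would, in place of code of your own. Each camera call takes 0.05 s, during which the arm holds its last target. There are 200 camera calls.

### The job

The bones lie in the shut glazed case: take the wooden dowel from its stand and push its rod down through the small hole in the cover plate of the case's spring catch, so that the lid springs open by itself. Then lay all the bones (they must not be dropped) side by side flat on the tray's floor, each lying crosswise in the middle so that the keeper bar will pass over it, and after that swing the keeper bar over them and press it down until it is fully shut in its detent. Finish with the dowel hanging upright in its stand again, the lid left open, and the glass jar where it was.

Things in the scene. Friction and masses are not known exactly. Their poses are not given: they have to be found in the camera images.
- case: fixed wooden specimen case, 330 mm (its x) by 210 mm (its y), glazed lid. Origin: centre of its underside on the table; z up. Inner floor 8 mm above the origin, inside 310 by 190 mm, rims 62 mm above the origin. The lid's hinge runs along the +y wall; the spring catch is outside the middle of the -y wall, its steel housing reaching to y = -205 mm
- release_hole (a point): mouth centre of the 20 mm round hole in the level cover plate of the catch housing (plate top 68 mm above the table, 8 mm thick). The catch's flat steel tail lies below it, its top 35 mm below the plate's top; pushing the tail straight down some 12 mm (5 to 12 N) unhooks the lid; the tail meets its stop after about 18 mm
- catch (a joint): spring catch, rad: 0 = hooked over the lid, up to 0.40 = tail pushed right down; lets the lid go at about 0.2 to 0.27; springs back by itself
- lid (a joint): lid hinge, rad: 0 = shut, 1.85 = fully open, leaning outwards beyond the case's +y wall. Once unhooked a spring swings it open in 1 to 2 s and it stays open. Its free edge, 210 mm from the hinge, rises beside the hole; open, the lid stands 270 mm above the table
- dowel: loose wooden release dowel, 50 g, upright: round rod 12 mm in diameter and 70 mm long, above it a square handle 26 by 26 mm, 60 mm high (70 to 130 mm above the origin). Origin: centre of the rod's lower tip; z up along the rod; x and y square to the handle's faces
- dowel_tip (a point): centre of the lower tip of the dowel's rod
- stand: fixed wooden block for the dowel, 50 by 50 mm, 76 mm high, with a 17 mm vertical hole right through. Origin: centre of its underside, under the hole. At home the rod hangs in the hole and the handle's shoulder rests on top, the tip 6 mm above the stand's origin. The handle starts square to the stand
- tray: fixed open plywood tray, 270 mm (its x) by 200 mm (its y), rims 45 mm above the table. Origin: centre of its underside; z up. Padded floor 8 mm above the origin, inside 250 by 180 mm. Bones are to lie along its y, side by side along its x. The keeper bar is hinged outside the -y wall; a detent post 85 mm high stands outside the +x wall at y = 21 to 41 mm
- keeper (a joint): hinge of the keeper bar, rad: 0 = fully shut, level over the tray's middle; 1.57 = upright; up to 2.0 = swung back outside the -y wall. Starts open (1.75 to 2.0). Slightly stiff hinge; gravity may pull the bar down once past upright; a spring plunger makes the last 0.2 rad take about 10 N downward on the bar until it snaps under
- keeper_bar (a point): middle of the keeper bar, a steel rod 12 mm in diameter, 300 mm long, parallel to the tray's x, with an arm at either end. The hinge axis runs parallel to the tray's x through tray y = -110 mm, z = 52 mm; the bar's centre line is 110 mm from it. Shut, the middle is at tray (0, 0, 60 mm)
- bone1: loose old animal long bone, ivory-coloured, 150 mm long, about 180 g; may be absent (None). Round shaft 20 mm thick, a pair of knuckles at each end (48 mm wide over both, 30 mm high). Origin: centre of its underside as it lies; y axis along the bone. Starts in the case, along the case's y within 6 degrees, in no fixed order
- bone2: loose old animal long bone, ivory-coloured, 150 mm long, about 180 g; may be absent (None). Round shaft 20 mm thick, a pair of knuckles at each end (48 mm wide over both, 30 mm high). Origin: centre of its underside as it lies; y axis along the bone. Starts in the case, along the case's y within 6 degrees, in no fixed order
- bone3: loose old animal long bone, ivory-coloured, 130 mm long, about 156 g; may be absent (None). Round shaft 20 mm thick, a pair of knuckles at each end (48 mm wide over both, 30 mm high). Origin: centre of its underside as it lies; y axis along the bone. Starts in the case, along the case's y within 6 degrees, in no fixed order
- bone4: loose old animal long bone, ivory-coloured, 110 mm long, about 132 g; may be absent (None). Round shaft 20 mm thick, a pair of knuckles at each end (48 mm wide over both, 30 mm high). Origin: centre of its underside as it lies; y axis along the bone. Starts in the case, along the case's y within 6 degrees, in no fixed order
- bone1_mid (a point): middle of the shaft of bone1, on its axis, 19 mm above the surface on which the bone lies; the place to grasp it, across the shaft
- bone2_mid (a point): middle of the shaft of bone2, on its axis, 19 mm above the surface on which the bone lies; the place to grasp it, across the shaft
- bone3_mid (a point): middle of the shaft of bone3, on its axis, 19 mm above the surface on which the bone lies; the place to grasp it, across the shaft
- bone4_mid (a point): middle of the shaft of bone4, on its axis, 19 mm above the surface on which the bone lies; the place to grasp it, across the shaft
- jar: loose bystander: glass jar with a black cap, 68 mm in diameter, 110 mm high, on the table beyond the stand; leave it. Origin: centre of its underside
Things that resemble listed ones, but are neither listed nor needed, are in the scene too. Leave any black, red or yellow look-alike of the dowel alone.

How it is judged:
On the way, in this order (a step that is already met when the one before it is completed fails the run):
1. the dowel's rod is in the release hole and pushes the catch down (value of joint catch above 0.12 rad and horizontal distance between dowel_tip and release_hole below 0.012 m and height (world z) of dowel_tip below 0.045 m and contact force between dowel and the fingers above 1 N).
2. the lid has sprung open (value of joint lid above 1.4 rad), for 0.2 s.
3. every bone lies in the tray while the keeper bar is still open (x of bone1_mid in the frame of tray between -0.115 and 0.115 m and y of bone1_mid in the frame of tray between -0.045 and 0.045 m and z of bone1_mid in the frame of tray between 0.012 and 0.036 m and angle between the y axis of each of bone1, bone2, bone3, bone4 and the y axis of tray, either way round below 0.5 rad and x of bone2_mid in the frame of tray between -0.115 and 0.115 m and y of bone2_mid in the frame of tray between -0.045 and 0.045 m and z of bone2_mid in the frame of tray between 0.012 and 0.036 m and x of bone3_mid in the frame of tray between -0.115 and 0.115 m and y of bone3_mid in the frame of tray between -0.045 and 0.045 m and z of bone3_mid in the frame of tray between 0.012 and 0.036 m and x of bone4_mid in the frame of tray between -0.115 and 0.115 m and y of bone4_mid in the frame of tray between -0.045 and 0.045 m and z of bone4_mid in the frame of tray between 0.012 and 0.036 m and value of joint keeper above 0.8 rad), for 0.2 s.
4. the keeper bar is shut in its detent (value of joint keeper below 0.06 rad), for 0.3 s.
At the end, for the whole second after the job is handed in: All present bones flat and still on the tray floor, shaft middle within 115 mm along and 45 mm across of the tray centre, crosswise within 0.5 rad; keeper under 0.06 rad; lid over 1.4 rad; dowel upright in its stand, shoulder within 6 mm of the block; jar within 30 mm of its start (x of bone1_mid in the frame of tray between -0.115 and 0.115 m and y of bone1_mid in the frame of tray between -0.045 and 0.045 m and z of bone1_mid in the frame of tray between 0.012 and 0.036 m and angle between the y axis of each of bone1, bone2, bone3, bone4 and the y axis of tray, either way round below 0.5 rad and x of bone2_mid in the frame of tray between -0.115 and 0.115 m and y of bone2_mid in the frame of tray between -0.045 and 0.045 m and z of bone2_mid in the frame of tray between 0.012 and 0.036 m and x of bone3_mid in the frame of tray between -0.115 and 0.115 m and y of bone3_mid in the frame of tray between -0.045 and 0.045 m and z of bone3_mid in the frame of tray between 0.012 and 0.036 m and x of bone4_mid in the frame of tray between -0.115 and 0.115 m and y of bone4_mid in the frame of tray between -0.045 and 0.045 m and z of bone4_mid in the frame of tray between 0.012 and 0.036 m and linear speed of each of bone1, bone2, bone3, bone4 below 0.03 m/s and horizontal distance between dowel_tip and stand below 0.008 m and z of dowel_tip in the frame of stand below 0.012 m and angle between dowel's own z axis and vertical below 0.1 rad and value of joint keeper below 0.06 rad and value of joint lid above 1.4 rad and distance of jar from where it was at the start of the episode below 0.03 m); the robot touches nothing.
It fails at once if a bone is dropped or flung (moves faster than 0.9 m/s while no finger touches it) ((linear speed of bone1 above 0.9 m/s and contact force between bone1 and the fingers below 0.05 N) or (linear speed of bone2 above 0.9 m/s and contact force between bone2 and the fingers below 0.05 N) or (linear speed of bone3 above 0.9 m/s and contact force between bone3 and the fingers below 0.05 N) or (linear speed of bone4 above 0.9 m/s and contact force between bone4 and the fingers below 0.05 N)).
It fails at once if the jar is knocked over (angle between jar's own z axis and vertical above 0.5 rad).
Of bone1, bone2, bone3, bone4 only 2 to 4 are there at a start; the rules pass over those that are not, and their reading is None.
At some moment in a run one of bone1, bone2, bone3, bone4 may be knocked a few centimetres aside while the robot is not near it.
It also fails if it takes over 210 s, if anything falls off the work surface, if the arm or the gripper's body presses on something with over 40 N, if the wrist force passes 120 N, or if a joint passes its speed limit or range.

## Working session

There is one attempt and no reset: what is moved stays moved. The work goes in short steps, Python scripts to look and compute and a tool call to move; the robot and the scene stay as the last step left them, time stands still between calls to the robot, and variables do not carry over. Pictures are saved under pics/ and viewed, at most 14 in all, crops included, and the job is handed in when it is done.

Besides the shell and the picture viewer there is one more tool, called after "Emit:" by a JSON object that holds its "method" and its "body", one argument or row to a line. move_arm: Moves the arm, as the interface text tells. Its arguments: {"type":"object","properties":{"deltas":{"type":"array"},"grip_force":{"type":"number"}},"required":["deltas"]}

```bash
mkdir -p pics; cat > h.py <<'E'
import numpy as np, cv2, pickle
from station import ctrl
def grab(name,tag=None):
    c=ctrl.calibration(name); im,d=ctrl.grab_frame(name)
    f=im.shape[0]/2/np.tan(np.radians(c["vfov"])/2)
    if tag: cv2.imwrite(f"pics/{tag}.png",im[:,:,::-1]); pickle.dump((im,d,f,c),open(f"{tag}.pkl","wb"))
    return im,d,f,c
def load(tag): return pickle.load(open(f"{tag}.pkl","rb"))
def cloud(g):
    im,d,f,c=g; v,u=np.mgrid[:d.shape[0],:d.shape[1]]
    P=np.stack([(u-c["cx"])/f*d,(v-c["cy"])/f*d,d,np.ones_like(d)],-1)
    return (P@np.array(c["world_from_camera"]).T)[...,:3]
def ray(g,uv,z):
    im,d,f,c=g; T=np.array(c["world_from_camera"]); r=T[:3,:3]@np.array([(uv[0]-c["cx"])/f,(uv[1]-c["cy"])/f,1])
    o=T[:3,3]; return o+r*(z-o[2])/r[2]
def proj(g,p):
    im,d,f,c=g; q=np.linalg.inv(np.array(c["world_from_camera"]))@np.append(p,1); return q[0]/q[2]*f+c["cx"],q[1]/q[2]*f+c["cy"]
E
python3 - <<'E'
from h import *
for n in("top","scene"):
    g=grab(n,n+"0"); print(g[3]); 
print(ctrl.read_state())
E
```

```text
{'vfov': 48.623035082849526, 'cx': 322.67693406980976, 'cy': 197.4121277959891, 'world_from_camera': array([[-0.00757927, -0.99162543,  0.12892462,  0.48040835],
       [-0.99994509,  0.00844879,  0.00619882, -0.02183078],
       [-0.00723616, -0.12887056, -0.99163502,  1.03220339],
       [ 0.        ,  0.        ,  0.        ,  1.        ]])}
{'vfov': 52.390261672568336, 'cx': 317.58123124447746, 'cy': 196.5266072830766, 'world_from_camera': array([[-0.80430965,  0.42964531, -0.41047643,  0.99110236],
       [ 0.59415254,  0.59114113, -0.54546762,  0.51836401],
       [ 0.0082919 , -0.68261048, -0.73073537,  0.76817355],
       [ 0.        ,  0.        ,  0.        ,  1.        ]])}
{'time': 0.1, 'qpos': array([ 1.25542675e+00,  1.24434705e-01,  1.65154534e+00, -3.48939589e-06,
        1.36752696e+00, -8.25903284e-02]), 'joint_vel': array([ 0.00118591,  0.00017933, -0.00386875,  0.00090289, -0.00317369,
        0.00052203]), 'tau': array([ 6.08522951e-04, -4.18880117e+01, -3.61096823e+01,  7.76264118e-02,
        4.61649837e-02, -6.77960566e-05]), 'position': array([0.14982783, 0.63203801, 0.29110853]), 'tcp_rot': array([ 1.16126617e-01,  9.93233957e-01, -9.38627042e-04, -1.87529711e-04]), 'ft_force': array([ 0.74847038, -0.35958886,  0.07348313]), 'torque': array([-0.03554251,  0.04031417,  0.01508254]), 'grip_force': 0.0, 'gripper_width': 0.09523222764076615}
```

View pics/top0.png

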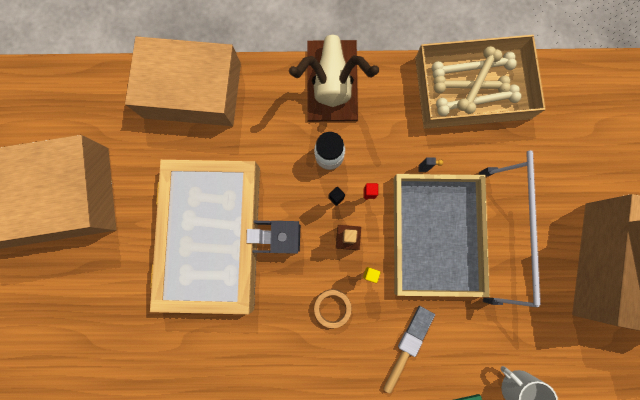

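View pics/scene0.png

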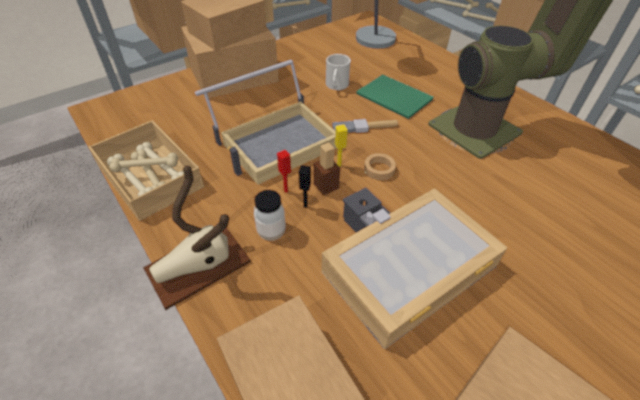

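The top view shows the case (205,238) with four bones, the catch housing (285,237), and the tray (443,237) with its keeper bar at x≈533. The dowel candidates are wood in a block (349,237), black (337,196), red (372,190) and yellow (372,275). The wooden one in the brown block is meant, since the coloured ones are the look-alikes to leave.

```bash
python3 - <<'E'
from h import *
g=load("top0"); im,d,f,c=g; P=cloud(g)
def box(name,u0,v0,u1,v1,zl,zh):
    m=np.zeros(d.shape,bool); m[v0:v1,u0:u1]=True
    m&=(P[...,2]>zl)&(P[...,2]<zh)&(d>0); p=P[m]
    (cx,cy),(w,h),a=cv2.minAreaRect((p[:,:2]*1000).astype(np.float32))
    print(name,len(p),np.round([cx,cy],1),np.round([w,h],1),round(a,2),"zmed",np.round(np.median(p[:,2]),4))
box("dowel top",325,215,372,262,.125,.15)
box("stand top",325,215,372,262,.066,.085)
box("housing",262,215,305,260,.06,.075)
box("case rim",145,150,262,322,.055,.09)
box("tray rim",390,165,492,305,.038,.055)
box("tray floor",400,180,482,292,-.005,.018)
box("jar",310,125,350,175,.10,.12)
box("black",325,184,348,208,.09,.16); box("red",360,180,382,200,.09,.16);box("yellow",362,264,384,286,.09,.16)
box("bar",520,150,545,308,.1,.2)
for uv in [(349,237),(285,237),(282,237),(443,237),(530,230),(205,238),(205,200),(160,238)]: print(uv,np.round(P[uv[1],uv[0]],4))
a=cv2.resize(im[180:290,240:390],None,fx=5,fy=5,interpolation=cv2.INTER_CUBIC); cv2.imwrite("pics/crop1.png",a[:,:,::-1])
E
```

```text
dowel top 167 [518.6 -70.6] [26.  25.8] 83.01 zmed 0.136
stand top 366 [518.9 -70.5] [50.1 50. ] 84.72 zmed 0.0762
housing 844 [520.3  78.5] [79.8 69.5] 89.22 zmed 0.0682
case rim 15172 [525.7 236.9] [236.7 330.5] 88.4 zmed 0.0711
tray rim 2140 [ 527.8 -280.7] [207.6 302.6] 87.83 zmed 0.0451
tray floor 8437 [ 525.  -283.1] [175.8 251.1] 88.93 zmed 0.0083
jar 606 [712.7 -31.3] [58.  57.5] 86.99 zmed 0.1103
black 186 [604.2 -44.5] [26.2 26.4] 42.85 zmed 0.1293
red 199 [ 614.3 -116.1] [24.4 26. ] 88.92 zmed 0.1293
yellow 187 [ 439.5 -114.8] [26.3 25.4] 70.91 zmed 0.1299
bar 1104 [ 531.3 -427.7] [ 23.5 307.7] 87.52 zmed 0.1589
(349, 237) [ 0.5159 -0.0686  0.138 ]
(285, 237) [0.5211 0.0697 0.0349]
(282, 237) [0.5212 0.0767 0.0331]
(443, 237) [ 0.5193 -0.2918  0.0077]
(530, 230) [ 0.5261 -0.4248  0.155 ]
(205, 238) [0.5189 0.2402 0.0702]
(205, 200) [0.602  0.2424 0.07  ]
(160, 238) [0.5196 0.3374 0.072 ]
```

View pics/crop1.png

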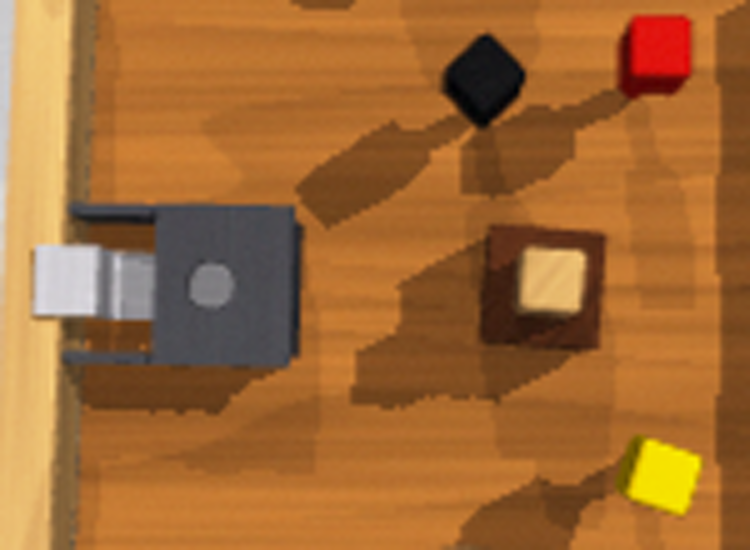

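The crop shows the wooden handle in the brown block at (350,236) and the round hole in the dark plate at (282,237), so the target is confirmed. First I turn the tool so the fingers close along world x. That keeps the body clear of the rising lid.

Emit:
{"method": "move_arm", "body": {
  "deltas": [
    [[0,0,0],[0,0,0.182],1],
    [[0,0,0],[0,0,0.182],1],
    [[0,0,0],[0,0,0.182],1],
    [[0,0,0],[0,0,0.182],1],
    [[0,0,0],[0,0,0.182],1],
    [[0,0,0],[0,0,0.182],1],
    [[0,0,0],[0,0,0.182],1],
    [[0,0,0],[0,0,0.182],1],
    [[0,0,0],[0,0,0.182],1],
    [[0,0,0],[0,0,0.182],1],
    [[0,0,0],[0,0,0],1]
  ]
}}

```text
time: 1.2
position: [0.1499, 0.6322, 0.2916]
tcp_rot: [0.739, 0.674, -0.0, 0.0]
ft_force: [-0.1, -0.5, 0.1]
gripper_width: 0.0951
grip_force: 0.0
```

```bash
cat >> h.py <<'E'
from scipy.spatial.transform import Rotation as R
def go(target=None,yaw=None,off=59):
    "target: grasp point in m (tool pointing down); prints units in tool axes; yaw: world angle in deg of the tool y axis (mod 180)"
    s=ctrl.read_state(); r=R.from_quat(s["tcp_rot"]); M=r.as_matrix(); gp=s["position"]+M[:,2]*off/1000
    a=np.degrees(np.arctan2(M[1,1],M[0,1]))
    print("t",round(s["time"],2),"grasp",np.round(gp,4),"tooly",round(a,2),"tilt",np.round(M[:2,2],3),"w",round(s["gripper_width"],4),"gf",round(s["grip_force"],1),"F",np.round(s["ft_force"],1),"q6",round(s["qpos"][5],2))
    if yaw is not None: da=(yaw-a+90)%180-90; print(" turn units about tool z",round(-da/45,3))
    if target is not None: print(" shift units (tool axes)",np.round(M.T@(np.array(target)-gp)*10,3))
E
python3 - <<'E'
from h import *
go([.5188,-.0705,.22],-5.3)
s=ctrl.read_state(); c=ctrl.calibration("wrist"); T=np.eye(4);T[:3,:3]=R.from_quat(s["tcp_rot"]).as_matrix();T[:3,3]=s["position"]
print(np.round(np.linalg.inv(T)@c["world_from_camera"],3),c["vfov"])
# hole mask
g=load("top0"); P=cloud(g); m=np.zeros(g[1].shape,np.uint8); m[225:250,272:294]=P[225:250,272:294,2]<.055
n,l,st,ce=cv2.connectedComponentsWithStats(m); print(st[1:],ce[1:]); print([np.round(ray(g,x,.064),4) for x in ce[1:]])
E
```

```text
t 1.2 grasp [0.1499 0.6321 0.2326] tooly -5.22 tilt [-0.    -0.001] w 0.0951 gf 0.0 F [-0.1 -0.5  0.1] q6 1.35
 turn units about tool z 0.002
 shift units (tool axes) [-6.661  4.313  0.132]
[[-0.    -0.963 -0.269  0.077]
 [ 1.    -0.    -0.001 -0.   ]
 [ 0.001 -0.269  0.963 -0.091]
 [ 0.     0.     0.     1.   ]] 66.18844259621434
[[278 233   9   9  62]] [[281.90322581 236.75806452]]
[array([0.5205, 0.0738, 0.064 ])]
```

Emit:
{"method": "move_arm", "body": {
  "deltas": [
    [[-0.2,0.13,0],[0,0,0],1],
    [[-0.4,0.26,0],[0,0,0],1],
    [[-0.4,0.26,0],[0,0,0],1],
    [[-0.4,0.26,0],[0,0,0],1],
    [[-0.4,0.26,0],[0,0,0],1],
    [[-0.4,0.26,0],[0,0,0],1],
    [[-0.4,0.26,0],[0,0,0],1],
    [[-0.4,0.26,0],[0,0,0],1],
    [[-0.4,0.26,0],[0,0,0],1],
    [[-0.4,0.26,0],[0,0,0],1],
    [[-0.4,0.26,0],[0,0,0],1],
    [[-0.4,0.26,0],[0,0,0],1],
    [[-0.4,0.26,0],[0,0,0],1],
    [[-0.4,0.26,0],[0,0,0],1],
    [[-0.4,0.26,0],[0,0,0],1],
    [[-0.4,0.26,0],[0,0,0],1],
    [[-0.4,0.26,0],[0,0,0],1],
    [[-0.05,0.02,0],[0,0,0],1],
    [[0,0,0],[0,0,0],1],
    [[0,0,0],[0,0,0],1]
  ]
}}

```text
time: 3.2
position: [0.518, -0.0684, 0.2919]
tcp_rot: [0.738, 0.675, -0.0, -0.001]
ft_force: [0.6, 0.6, -0.4]
gripper_width: 0.095
grip_force: 0.0
```

```bash
cat > m1.py <<'E'
from h import *
import sys
g=grab("wrist",sys.argv[1]); im,d,f,c=g; P=cloud(g)
def rect(n,m):
    p=P[m]; 
    if len(p)<20: print(n,len(p)); return
    a=cv2.minAreaRect((p[:,:2]*1000).astype(np.float32)); print(n,len(p),np.round(a[0],1),np.round(a[1],1),round(a[2],2),round(np.median(p[:,2]),4))
x,y,z=P[...,0],P[...,1],P[...,2]; ok=d>0
near=ok&(abs(x-.519)<.045)&(abs(y+.07)<.045)
rect("dowel",near&(z>.13)&(z<.142)); rect("stand",near&(z>.072)&(z<.08))
h=ok&(abs(x-.52)<.016)&(abs(y-.075)<.016)&(z<.055)
n,l,st,ce=cv2.connectedComponentsWithStats(h.astype(np.uint8))
for i in range(1,n):
    if st[i,4]>40: print("hole",st[i],np.round(ray(g,ce[i],.064),4),np.round(ray(g,ce[i],.068),4))
rect("plate",ok&(abs(x-.52)<.06)&(abs(y-.08)<.06)&(z>.062)&(z<.0695)&(y<.12))
E
python3 m1.py w1; python3 -c "
from h import *
go([.5188,-.0705,.22],-5.3)"
```

```text
dowel 858 [519.7 -68.8] [25.  25.1] 84.58 0.1345
stand 1299 [519.5 -69.2] [50.3 50. ] 84.98 0.0747
hole [304  26  21  21 344] [0.5215 0.0746 0.064 ] [0.5216 0.0738 0.068 ]
plate 4874 [521.4  70.1] [60.5 70.2] 88.31 0.0668
t 3.25 grasp [ 0.5179 -0.068   0.233 ] tooly -5.11 tilt [-0.  0.] w 0.095 gf 0.0 F [ 0.3  0.3 -0.4] q6 -0.14
 turn units about tool z 0.004
 shift units (tool axes) [-0.024  0.011  0.13 ]
```

View pics/w1.png

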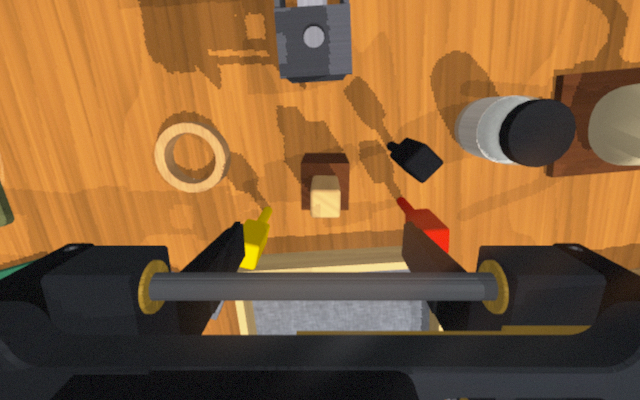

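The wrist view shows the wooden handle at (326,196) between the fingers, and the hole at (314,36). Next I descend and grasp the handle.

Emit:
{"method": "move_arm", "body": {
  "deltas": [
    [[-0.016,0.013,0],[0,0,0],1],
    [[0,0,0.3],[0,0,0],0.8],
    [[0,0,0.3],[0,0,0],0.8],
    [[0,0,0.3],[0,0,0],0.8],
    [[0,0,0.2],[0,0,0],0.8],
    [[0,0,0.1],[0,0,0],0.8],
    [[0,0,0],[0,0,0],0.6],
    [[0,0,0],[0,0,0],0.3],
    [[0,0,0],[0,0,0],0.1],
    [[0,0,0],[0,0,0],0.1],
    [[0,0,0],[0,0,0],0.1],
    [[0,0,0],[0,0,0],0.1],
    [[0,0,0],[0,0,0],0.1]
  ],
  "grip_force": 25
}}

```text
time: 4.55
position: [0.5197, -0.0709, 0.1725]
tcp_rot: [0.739, 0.674, 0.0, 0.0]
ft_force: [1.5, 0.1, 2.9]
gripper_width: 0.0261
grip_force: 24.8
```

```bash
python3 -c "
from h import *
go()"
```

```text
t 4.55 grasp [ 0.5197 -0.0709  0.1135] tooly -5.24 tilt [ 0. -0.] w 0.0261 gf 24.8 F [1.5 0.1 2.9] q6 -0.15
```

Emit:
{"method": "move_arm", "body": {
  "deltas": [
    [[0,0,-0.1],[0,0,0],0.1],
    [[0,0,-0.3],[0,0,0],0.1],
    [[0,0,-0.3],[0,0,0],0.1],
    [[0,0,-0.3],[0,0,0],0.1],
    [[0,0,0],[0,0,0],0.1],
    [[0.24,-0.02,0],[0,0,0],0.1],
    [[0.3,-0.023,0],[0,0,0],0.1],
    [[0.3,-0.023,0],[0,0,0],0.1],
    [[0.3,-0.023,0],[0,0,0],0.1],
    [[0.2,-0.016,0],[0,0,0],0.1],
    [[0.1,-0.008,0],[0,0,0],0.1],
    [[0,0,0],[0,0,0],0.1],
    [[0,0,0],[0,0,0],0.1]
  ]
}}

```text
time: 5.85
position: [0.5214, 0.0731, 0.2719]
tcp_rot: [0.739, 0.674, -0.0, -0.0]
ft_force: [0.2, -0.3, -0.5]
gripper_width: 0.0256
grip_force: 25.0
```

```bash
python3 -c "
from h import *
go()
for n in ('scene','wrist'):
    g=grab(n,n+'2')
    print(proj(g,[.521,.0742,.068]))
a=load('scene2')[0][130:260,290:460]; b=load('wrist2')[0][60:330,180:460]
cv2.imwrite('pics/c2.png',np.hstack([cv2.resize(a,(520,400)),cv2.resize(b,(280,400))])[:,:,::-1])"
```

```text
t 5.85 grasp [0.5214 0.0731 0.2129] tooly -5.24 tilt [-0.001 -0.001] w 0.0256 gf 25.0 F [ 0.2 -0.3 -0.5] q6 0.13
(np.float64(364.1227040530802), np.float64(202.28195035742263))
(np.float64(322.92491289160546), np.float64(187.17396710639872))
```

View pics/c2.png

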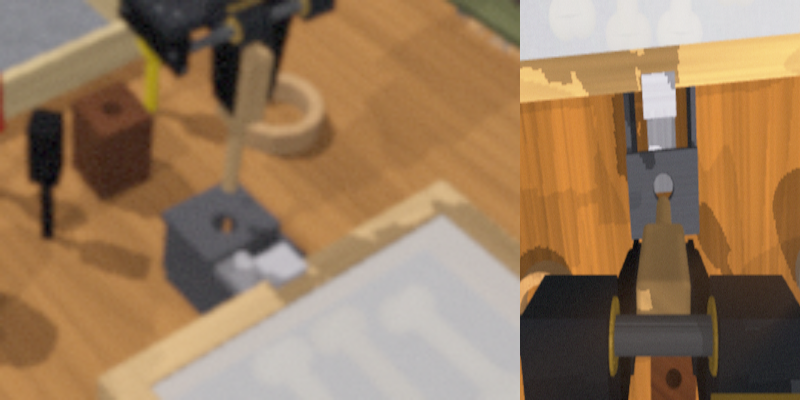

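The picture shows the dowel upright just above the hole, with the tip at crop (231,190) and the hole at (224,223). Next I lower it and watch the force.

Emit:
{"method": "move_arm", "body": {
  "deltas": [
    [[0,0,0.15],[0,0,0],0.1],
    [[0,0,0.15],[0,0,0],0.1],
    [[0,0,0.15],[0,0,0],0.1],
    [[0,0,0.1],[0,0,0],0.1],
    [[0,0,0],[0,0,0],0.1]
  ]
}}

```text
time: 6.45
position: [0.5201, 0.0734, 0.2142]
tcp_rot: [0.739, 0.674, -0.002, -0.002]
ft_force: [-0.5, 0.3, -0.5]
gripper_width: 0.0261
grip_force: 25.0
```

```bash
python3 -c "
from h import *
go()"
```

```text
t 6.45 grasp [0.5198 0.0734 0.1552] tooly -5.25 tilt [-0.005 -0.   ] w 0.0261 gf 25.0 F [-0.5  0.3 -0.5] q6 0.13
```

Emit:
{"method": "move_arm", "body": {
  "deltas": [
    [[0,0,0.1],[0,0,0],0.1],
    [[0,0,0.08],[0,0,0],0.1],
    [[0,0,0.05],[0,0,0],0.1],
    [[0,0,0.05],[0,0,0],0.1],
    [[0,0,0.02],[0,0,0],0.1],
    [[0,0,0],[0,0,0],0.1],
    [[0,0,0],[0,0,0],0.1]
  ]
}}

```text
time: 7.15
position: [0.5222, 0.0739, 0.1894]
tcp_rot: [0.739, 0.674, 0.001, 0.0]
ft_force: [-3.4, 0.1, 9.3]
gripper_width: 0.026
grip_force: 25.0
```

```bash
python3 -c "
from h import *
go()
g=load('top0');h=grab('top','top3'); P=cloud(h); m=np.abs(h[1]-g[1])>.01; m[:, 262:]=0
print(m.sum(), np.round(np.percentile(P[...,2][m],[5,50,95,99]),3) if m.sum() else '')"
```

```text
t 7.15 grasp [0.5223 0.0739 0.1304] tooly -5.24 tilt [0.001 0.001] w 0.026 gf 25.0 F [-3.4  0.1  9.3] q6 0.13
23291 [-0.746  0.164  0.534  1.032]
```

Emit:
{"method": "move_arm", "body": {
  "deltas": [
    [[0,0,0],[0,0,0],0.1],
    [[0,0,0],[0,0,0],0.1],
    [[0,0,0],[0,0,0],0.1],
    [[0,0,0],[0,0,0],0.1],
    [[0,0,0],[0,0,0],0.1],
    [[0,0,0],[0,0,0],0.1],
    [[0,0,0],[0,0,0],0.1],
    [[0,0,0],[0,0,0],0.1],
    [[0,0,0],[0,0,0],0.1],
    [[0,0,0],[0,0,0],0.1],
    [[0,0,0],[0,0,0],0.1],
    [[0,0,0],[0,0,0],0.1],
    [[0,0,0],[0,0,0],0.1],
    [[0,0,0],[0,0,0],0.1],
    [[0,0,0],[0,0,0],0.1]
  ]
}}

```text
time: 8.7
position: [0.5222, 0.0739, 0.1895]
tcp_rot: [0.739, 0.674, 0.001, 0.0]
ft_force: [-3.1, -0.0, 9.7]
gripper_width: 0.0259
grip_force: 25.0
```

```bash
python3 -c "
from h import *
go(); grab('top','top4')"
```

```text
t 8.7 grasp [0.5223 0.0739 0.1305] tooly -5.24 tilt [0.001 0.001] w 0.0259 gf 25.0 F [-3.1 -0.   9.7] q6 0.13
```

View pics/top4.png

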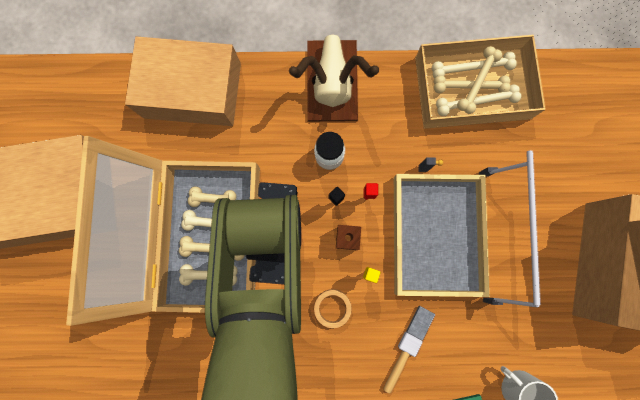

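The lid stands fully open and the four bones are visible (y px 195–275). Next I raise the dowel and take it back over the stand.

Emit:
{"method": "move_arm", "body": {
  "deltas": [
    [[0,0,-0.15],[0,0,0],0.1],
    [[0,0,-0.25],[0,0,0],0.1],
    [[0,0,-0.25],[0,0,0],0.1],
    [[0,0,-0.17],[0,0,0],0.1],
    [[0,0,0],[0,0,0],0.1],
    [[-0.24,0.02,0],[0,0,0],0.1],
    [[-0.3,0.023,0],[0,0,0],0.1],
    [[-0.3,0.023,0],[0,0,0],0.1],
    [[-0.3,0.023,0],[0,0,0],0.1],
    [[-0.2,0.016,0],[0,0,0],0.1],
    [[-0.1,0.008,0],[0,0,0],0.1],
    [[0,0,0],[0,0,0],0.1],
    [[0,0,0],[0,0,0],0.1],
    [[0,0,0],[0,0,0],0.1]
  ]
}}

```text
time: 10.15
position: [0.5196, -0.0699, 0.269]
tcp_rot: [0.738, 0.674, 0.0, -0.0]
ft_force: [0.5, -0.7, -1.0]
gripper_width: 0.0259
grip_force: 25.0
```

```bash
python3 -c "
from h import *
go([.5197,-.0709,.1135])
g=grab('scene','scene5')
u,v=map(int,proj(g,[.519,-.07,.09])); print(u,v)
a=g[0][v-60:v+40,u-60:u+60]; g=grab('wrist','wrist5')
b=g[0][100:300,200:440]
cv2.imwrite('pics/c5.png',np.hstack([cv2.resize(a,(400,333)),cv2.resize(b,(400,333))])[:,:,::-1])"
```

```text
t 10.15 grasp [ 0.5196 -0.0699  0.21  ] tooly -5.17 tilt [-0.  0.] w 0.0259 gf 25.0 F [ 0.5 -0.7 -1. ] q6 -0.15
 shift units (tool axes) [-0.01   0.003  0.965]
327 161
```

View pics/c5.png

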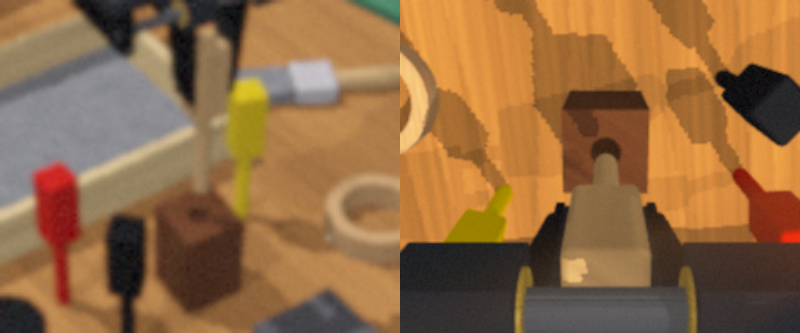

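The dowel is upright over the stand's hole, with the tip just above it. Next I lower it.

Emit:
{"method": "move_arm", "body": {
  "deltas": [
    [[-0.01,0.003,0.1],[0,0,0],0.1],
    [[0,0,0.15],[0,0,0],0.1],
    [[0,0,0.15],[0,0,0],0.1],
    [[0,0,0.05],[0,0,0],0.1],
    [[0,0,0],[0,0,0],0.1]
  ]
}}

```text
time: 10.75
position: [0.5189, -0.0716, 0.222]
tcp_rot: [0.739, 0.674, -0.001, -0.002]
ft_force: [-0.1, -0.3, 0.1]
gripper_width: 0.0259
grip_force: 25.0
```

```bash
python3 -c "
from h import *
go([.5197,-.0709,.1135])"
```

```text
t 10.75 grasp [ 0.5187 -0.0716  0.163 ] tooly -5.24 tilt [-0.004  0.001] w 0.0259 gf 25.0 F [-0.1 -0.3  0.1] q6 -0.15
 shift units (tool axes) [0.007 0.012 0.495]
```

Emit:
{"method": "move_arm", "body": {
  "deltas": [
    [[0,0,0.15],[0,0,0],0.1],
    [[0,0,0.15],[0,0,0],0.1],
    [[0,0,0.1],[0,0,0],0.1],
    [[0,0,0.05],[0,0,0],0.1],
    [[0,0,0.03],[0,0,0],0.1],
    [[0,0,0],[0,0,0],0.1]
  ]
}}

```text
time: 11.35
position: [0.5198, -0.0719, 0.1759]
tcp_rot: [0.739, 0.674, -0.0, -0.0]
ft_force: [-0.4, -0.3, -0.6]
gripper_width: 0.0259
grip_force: 25.0
```

```bash
python3 -c "
from h import *
go([.5197,-.0709,.1135])"
```

```text
t 11.35 grasp [ 0.5197 -0.0719  0.1169] tooly -5.24 tilt [-0.  0.] w 0.0259 gf 25.0 F [-0.4 -0.3 -0.6] q6 -0.15
 shift units (tool axes) [ 0.009 -0.001  0.034]
```

Now the last 3 mm: release, rise, and look.

Emit:
{"method": "move_arm", "body": {
  "deltas": [
    [[0,0,0.02],[0,0,0],0.1],
    [[0,0,0.01],[0,0,0],0.1],
    [[0,0,0],[0,0,0],0.1],
    [[0,0,0],[0,0,0],0.3],
    [[0,0,0],[0,0,0],0.5],
    [[0,0,0],[0,0,0],0.8],
    [[0,0,0],[0,0,0],0.8],
    [[0,0,-0.2],[0,0,0],0.8],
    [[0,0,-0.4],[0,0,0],0.8],
    [[0,0,-0.4],[0,0,0],0.8],
    [[0,0,-0.2],[0,0,0],0.8],
    [[0,0,0],[0,0,0],0.8],
    [[0,0,0],[0,0,0],0.8]
  ]
}}

```text
time: 12.65
position: [0.5197, -0.0718, 0.2929]
tcp_rot: [0.739, 0.674, -0.0, -0.0]
ft_force: [-0.3, 0.5, -0.7]
gripper_width: 0.0763
grip_force: 0.0
```

```bash
python3 m1.py w6; cat > b.py <<'E'
from h import *
def bones(tag,cam="top",xr=(.36,.70),yr=(.13,.34),zmin=.016):
    g=grab(cam,tag); im,d,f,c=g; P=cloud(g)
    m=(d>0)&(P[...,0]>xr[0])&(P[...,0]<xr[1])&(P[...,1]>yr[0])&(P[...,1]<yr[1])&(P[...,2]>zmin)&(P[...,2]<.052)
    hsv=cv2.cvtColor(im,cv2.COLOR_RGB2HSV); m&=(hsv[...,2]>90)
    m=cv2.morphologyEx(m.astype(np.uint8),cv2.MORPH_OPEN,np.ones((2,2)))
    n,l,st,ce=cv2.connectedComponentsWithStats(m)
    for i in range(1,n):
        if st[i,4]<60: continue
        p=P[l==i]*1000; a=cv2.minAreaRect(p[:,:2].astype(np.float32))
        b=cv2.boxPoints(a); e=[b[1]-b[0],b[2]-b[1]]; e=max(e,key=np.linalg.norm); an=np.degrees(np.arctan2(e[1],e[0]))%180
        print("bone",st[i],np.round(a[0],1),"size",np.round(sorted(a[1]),0),"axis",round(an,1),"mean",np.round(p[:,:2].mean(0),1),"ztop",round(np.percentile(p[:,2],97),1))
if __name__=="__main__":
    import sys; bones(*sys.argv[1:2])
E
python3 b.py top6; python3 -c "
from h import *
go()"
```

```text
dowel 872 [520.3 -69.7] [25.1 25.9] 84.67 0.1344
stand 1304 [519.5 -69. ] [49.7 50. ] 84.73 0.0747
hole [302  22  20  22 342] [0.5216 0.0745 0.064 ] [0.5217 0.0736 0.068 ]
plate 4872 [521.4  69.9] [60.3 70. ] 88.36 0.0668
bone [164 167  88  77 645] [641.  282.8] size [132. 255.] axis 128.8 mean [624.6 304.1] ztop 44.3
bone [255 167   5  55 137] [621. 136.] size [  9. 132.] axis 2.2 mean [619.9 136. ] ztop 38.9
bone [189 188  48  24 657] [609.4 237. ] size [ 45. 103.] axis 83.8 mean [608.5 235.2] ztop 43.3
bone [182 211  67  27 821] [535.7 137.6] size [ 53. 333.] axis 79.9 mean [551.6 228.3] ztop 43.2
bone [180 237  66  25 838] [488.2 143.1] size [ 46. 330.] axis 85.4 mean [495.9 231.9] ztop 43.5
bone [251 254   5  58 140] [458.8  90.6] size [ 99. 206.] axis 126.5 mean [421.8 140.7] ztop 38.0
bone [180 265  58  22 778] [442.5 140.9] size [ 55. 330.] axis 93.6 mean [436.6 238.4] ztop 43.9
t 12.75 grasp [ 0.5188 -0.0716  0.232 ] tooly -5.24 tilt [-0.003  0.001] w 0.0762 gf 0.0 F [0.1 0.3 0.1] q6 -0.15
```

Emit:
{"method": "move_arm", "body": {
  "deltas": [
    [[0,0,-0.2],[0,0,0],0.5],
    [[0.2,-0.012,-0.3],[0,0,0],0.5],
    [[0.4,-0.024,-0.18],[0,0,0],0.5],
    [[0.4,-0.024,0],[0,0,0],0.5],
    [[0.4,-0.024,0],[0,0,0],0.5],
    [[0.4,-0.024,0],[0,0,0],0.5],
    [[0.2,-0.012,0],[0,0,-0.08],0.5],
    [[0,0,0],[0,0,0],0.5],
    [[0,0,0],[0,0,0],0.5]
  ]
}}

```text
time: 13.65
position: [0.5257, 0.1284, 0.3594]
tcp_rot: [0.717, 0.697, -0.001, -0.001]
ft_force: [-0.0, 0.0, -0.3]
gripper_width: 0.0476
grip_force: 0.0
```

```bash
sed -i 's/    m=cv2.morphologyEx(m.astype(np.uint8),cv2.MORPH_OPEN,np.ones((2,2)))/    m=m.astype(np.uint8); m\&=cv2.morphologyEx(m,cv2.MORPH_OPEN,np.ones((3,3)))/; s/bones(\*sys.argv\[1:2\])/bones(*sys.argv[1:3])/' b.py
sed -i 's/yr=(.13,.34)/yr=(.148,.325)/;s/xr=(.36,.70)/xr=(.375,.675)/' b.py
python3 b.py w7 wrist; python3 b.py top7; python3 -c "
from h import *
go()"
```

```text
bone [ 283   19   39  122 2638] [498.9 238.1] size [ 47. 148.] axis 85.7 mean [500.2 242.4] ztop 41.1
bone [ 322   21   47  122 2617] [554.9 234.1] size [ 47. 148.] axis 82.8 mean [555.2 238.5] ztop 41.2
bone [ 234   23   42  106 2440] [439.7 245.5] size [ 46. 128.] axis 88.7 mean [441.2 248.3] ztop 41.2
bone [ 367   31   45   90 2177] [612.3 241.2] size [ 47. 108.] axis 83.7 mean [610.8 243. ] ztop 41.5
bone [216 149  37   4 128] [402.8 153.7] size [ 1. 55.] axis 178.4 mean [404.1 153.7] ztop 51.6
bone [254 149 122   4 454] [513.1 150.5] size [  1. 169.] axis 178.4 mean [514.9 150.5] ztop 51.6
bone [179 264  15  22 263] [439.  289.4] size [33. 47.] axis 174.5 mean [439.9 289.8] ztop 43.7
t 13.75 grasp [0.5259 0.1275 0.3012] tooly -1.73 tilt [-0.002 -0.001] w 0.0472 gf 0.0 F [0.4 0.4 0.2] q6 0.17
```

View pics/w7.png

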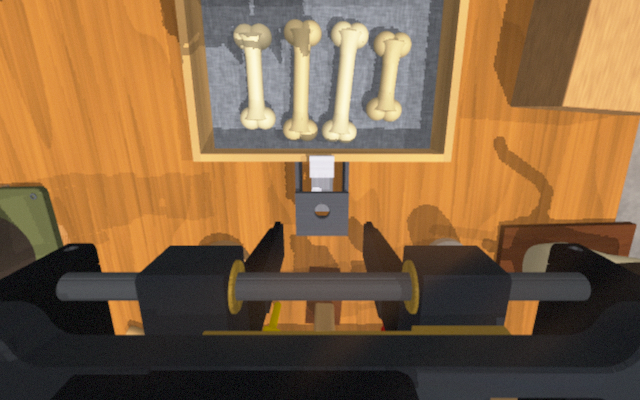

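The wrist picture shows four bones: 130 mm at (254,77), two 150 mm at (300,80) and (345,80), and 110 mm at (389,76). I start with the short one, at world (0.612, 0.241).

Emit:
{"method": "move_arm", "body": {
  "deltas": [
    [[0.29,0.206,0],[0,0,0],0.5],
    [[0.29,0.206,0],[0,0,0],0.5],
    [[0.29,0.206,0],[0,0,0],0.5],
    [[0.292,0.208,0],[0,0,0],0.5],
    [[0,0,0.3],[0,0,0.102],0.5],
    [[0,0,0.4],[0,0,0],0.5],
    [[0,0,0.4],[0,0,0],0.5],
    [[0,0,0.4],[0,0,0],0.5],
    [[0,0,0.3],[0,0,0],0.5],
    [[0,0,0],[0,0,0],0.5],
    [[0,0,0],[0,0,0],0.5]
  ]
}}

```text
time: 14.85
position: [0.6123, 0.2411, 0.1812]
tcp_rot: [0.745, 0.667, -0.0, -0.0]
ft_force: [-0.3, -0.0, 1.0]
gripper_width: 0.0474
grip_force: 0.0
```

```bash
python3 -c "
from h import *
go([.612,.2412,.030],-6.3)"
```

```text
t 14.85 grasp [0.6123 0.2411 0.1222] tooly -6.32 tilt [-0.001 -0.   ] w 0.0474 gf 0.0 F [-0.3 -0.   1. ] q6 0.4
 turn units about tool z -0.001
 shift units (tool axes) [ 0.001 -0.002  0.922]
```

Precise. Next I descend, grip and lift slightly to check.

Emit:
{"method": "move_arm", "body": {
  "deltas": [
    [[0,0,0.3],[0,0,0],0.5],
    [[0,0,0.3],[0,0,0],0.5],
    [[0,0,0.2],[0,0,0],0.5],
    [[0,0,0.1],[0,0,0],0.5],
    [[0,0,0.02],[0,0,0],0.5],
    [[0,0,0],[0,0,0],0.3],
    [[0,0,0],[0,0,0],0.05],
    [[0,0,0],[0,0,0],0.05],
    [[0,0,0],[0,0,0],0.05],
    [[0,0,0],[0,0,0],0.05],
    [[0,0,-0.1],[0,0,0],0.05],
    [[0,0,-0.3],[0,0,0],0.05],
    [[0,0,-0.4],[0,0,0],0.05],
    [[0,0,-0.4],[0,0,0],0.05],
    [[0,0,-0.4],[0,0,0],0.05],
    [[0,0,-0.4],[0,0,0],0.05],
    [[0,0,0],[0,0,0],0.05]
  ],
  "grip_force": 25
}}

```text
time: 16.55
position: [0.6144, 0.243, 0.2982]
tcp_rot: [0.744, 0.668, 0.006, 0.003]
ft_force: [0.9, 0.3, -0.6]
gripper_width: 0.0195
grip_force: 25.0
```

```bash
python3 -c "
from h import *
go([.61,-.2,.23],-2)"
```

```text
t 16.55 grasp [0.6152 0.2433 0.2392] tooly -6.23 tilt [0.013 0.004] w 0.0195 gf 25.0 F [ 0.9  0.3 -0.6] q6 0.4
 turn units about tool z -0.094
 shift units (tool axes) [-4.412  0.428  0.074]
```

Emit:
{"method": "move_arm", "body": {
  "deltas": [
    [[-0.2,0.02,0],[0,0,0],0.05],
    [[-0.4,0.04,0],[0,0,0],0.05],
    [[-0.4,0.04,0],[0,0,0],0.05],
    [[-0.4,0.04,0],[0,0,0],0.05],
    [[-0.4,0.04,0],[0,0,0],0.05],
    [[-0.4,0.04,0],[0,0,0],0.05],
    [[-0.4,0.04,0],[0,0,0],0.05],
    [[-0.4,0.04,0],[0,0,0],0.05],
    [[-0.4,0.04,0],[0,0,0],0.05],
    [[-0.4,0.04,0],[0,0,0],0.05],
    [[-0.4,0.04,0],[0,0,0],0.05],
    [[-0.4,0.04,0],[0,0,0],0.05],
    [[-0.4,0.04,0],[0,0,0],0.05],
    [[-0.3,0.03,0],[0,0,0],0.05],
    [[-0.1,0.01,0],[0,0,-0.094],0.05],
    [[0,0,0],[0,0,0],0.05],
    [[0,0,0],[0,0,0],0.05]
  ]
}}

```text
time: 18.25
position: [0.6061, -0.3004, 0.2872]
tcp_rot: [0.72, 0.694, -0.0, -0.002]
ft_force: [0.4, 1.0, -1.8]
gripper_width: 0.0193
grip_force: 25.0
```

```bash
python3 -c "
from h import *
go([.609,-.3045,.031],-2)
g=grab('wrist','w8');P=cloud(g);x,y,z=P[...,0],P[...,1],P[...,2]
m=(g[1]>0)&(z<.018)&(x>.38)&(x<.67)&(y>-.39)&(y<-.17)&(z>0)
hsv=cv2.cvtColor(g[0],cv2.COLOR_RGB2HSV); m&=hsv[...,1]<70
p=P[m]; print(len(p),np.round(np.percentile(p,[0.5,99.5],axis=0),4)); 
for lo in (.40,.45,.5): 
    q=p[(p[:,0]>lo)&(p[:,0]<lo+.05)]; print(lo,np.round(q[:,1].max(),4))
for lo in (-.30,-.26,-.22): 
    q=p[(p[:,1]>lo)&(p[:,1]<lo+.03)]; print(lo,np.round([q[:,0].min(),q[:,0].max()],4)) if len(q) else 0
"
```

```text
t 18.25 grasp [ 0.6059 -0.3003  0.2282] tooly -2.12 tilt [-0.003  0.002] w 0.0193 gf 25.0 F [ 0.4  1.  -1.8] q6 -0.5
 turn units about tool z -0.003
 shift units (tool axes) [-0.044  0.038  1.972]
25717 [[ 0.4006 -0.3669  0.0048]
 [ 0.6494 -0.1879  0.0088]]
0.4 -0.1854
0.45 -0.1869
0.5 -0.1879
-0.3 [0.3991 0.6496]
-0.26 [0.4001 0.6509]
-0.22 [0.4014 0.6511]
```

View pics/w8.png

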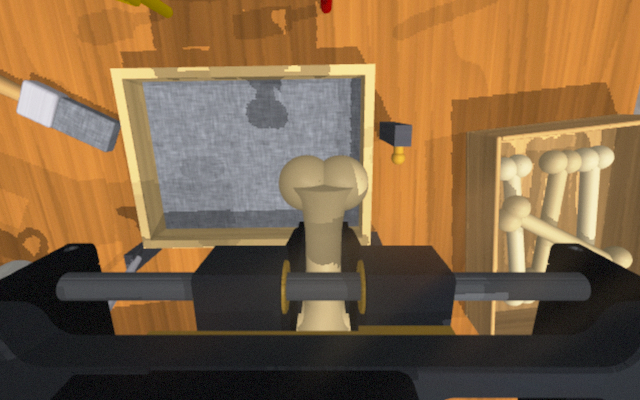

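The wrist view shows the tray floor (255,150) and the held bone (325,230) near the +x wall. The tray centre is at about (0.525, -0.278). Next I lower the bone.

Emit:
{"method": "move_arm", "body": {
  "deltas": [
    [[-0.022,0.034,0.2],[0,0,0],0.05],
    [[0,0,0.4],[0,0,0],0.05],
    [[0,0,0.4],[0,0,0],0.05],
    [[0,0,0.4],[0,0,0],0.05],
    [[0,0,0.3],[0,0,0],0.05],
    [[0,0,0.15],[0,0,0],0.05],
    [[0,0,0.05],[0,0,0],0.05],
    [[0,0,0.02],[0,0,0],0.05],
    [[0,0,0.02],[0,0,0],0.05],
    [[0,0,0],[0,0,0],0.05]
  ]
}}

```text
time: 19.3
position: [0.6114, -0.3033, 0.0972]
tcp_rot: [0.719, 0.695, 0.0, 0.001]
ft_force: [0.3, 0.8, -2.1]
gripper_width: 0.0192
grip_force: 25.0
```

```bash
python3 -c "
from h import *
go([.609,-.3025,.031],-2)"
```

```text
t 19.3 grasp [ 0.6115 -0.3034  0.0382] tooly -2.0 tilt [ 0.003 -0.002] w 0.0192 gf 25.0 F [ 0.3  0.8 -2.1] q6 -0.5
 turn units about tool z 0.0
 shift units (tool axes) [ 0.008 -0.026  0.072]
```

Emit:
{"method": "move_arm", "body": {
  "deltas": [
    [[0,-0.02,0.03],[0,0,0],0.05],
    [[0,0,0.03],[0,0,0],0.05],
    [[0,0,0.01],[0,0,0],0.05],
    [[0,0,0],[0,0,0],0.05],
    [[0,0,0],[0,0,0],0.25],
    [[0,0,0],[0,0,0],0.35],
    [[0,0,0],[0,0,0],0.45],
    [[0,0,0],[0,0,0],0.45],
    [[0,0,-0.1],[0,0,0],0.45],
    [[0,0,-0.3],[0,0,0],0.45],
    [[0,0,-0.4],[0,0,0],0.5],
    [[0,0,-0.4],[0,0,0],0.5],
    [[0,0,-0.4],[0,0,0],0.5],
    [[0,0,-0.4],[0,0,0],0.5],
    [[0,0,0],[0,0,0],0.5]
  ]
}}

```text
time: 20.8
position: [0.6108, -0.3041, 0.2981]
tcp_rot: [0.719, 0.695, 0.002, 0.007]
ft_force: [0.4, -0.5, 2.2]
gripper_width: 0.0478
grip_force: 0.0
```

```bash
cat > tr.py <<'E'
from b import *
print("tray:"); bones("tt","top",(.40,.65),(-.37,-.185)); print("case:"); bones("tt","top")
E
python3 tr.py; python3 -c "
from h import *
go([.5549,.13,.2312],-7.2)"
```

```text
tray:
bone [425 188  48  21 618] [ 607.1 -302.7] size [ 44. 106.] axis 87.5 mean [ 607.6 -298.8] ztop 43.9
case:
bone [181 210  67  27 823] [554.5 232.3] size [ 47. 149.] axis 82.8 mean [554.  230.5] ztop 43.2
bone [179 236  66  25 832] [498.1 236.6] size [ 46. 148.] axis 85.4 mean [498.1 234.4] ztop 43.9
bone [179 264  58  22 775] [439.1 243.1] size [ 47. 127.] axis 89.8 mean [438.6 241.9] ztop 42.9
t 20.9 grasp [ 0.6091 -0.3031  0.2318] tooly -2.0 tilt [ 0.003 -0.002] w 0.0475 gf 0.0 F [ 0.9  0.4 -0.7] q6 -0.51
 turn units about tool z 0.116
 shift units (tool axes) [ 4.31  -0.693 -0.005]
```

Emit:
{"method": "move_arm", "body": {
  "deltas": [
    [[0.2,-0.03,0],[0,0,0],0.5],
    [[0.4,-0.055,0],[0,0,0],0.5],
    [[0.4,-0.055,0],[0,0,0],0.5],
    [[0.4,-0.055,0],[0,0,0],0.5],
    [[0.4,-0.055,0],[0,0,0],0.5],
    [[0.4,-0.055,0],[0,0,0],0.5],
    [[0.4,-0.055,0],[0,0,0],0.5],
    [[0.4,-0.055,0],[0,0,0],0.5],
    [[0.4,-0.055,0],[0,0,0],0.5],
    [[0.4,-0.055,0],[0,0,0],0.5],
    [[0.4,-0.055,0],[0,0,0],0.5],
    [[0.4,-0.055,0],[0,0,0],0.5],
    [[0.4,-0.055,0],[0,0,0],0.5],
    [[0.34,-0.04,0],[0,0,0],0.5],
    [[0,0,0.3],[0,0,0.116],0.5],
    [[0,0,0.4],[0,0,0],0.5],
    [[0,0,0.4],[0,0,0],0.5],
    [[0,0,0],[0,0,0],0.5],
    [[0,0,0],[0,0,0],0.5]
  ]
}}

```text
time: 22.8
position: [0.5526, 0.2336, 0.1766]
tcp_rot: [0.75, 0.661, -0.002, -0.001]
ft_force: [0.1, -0.1, 0.8]
gripper_width: 0.0477
grip_force: 0.0
```

```bash
python3 -c "
from h import *
go([.5548,.233,.030],-7.2)"
```

```text
t 22.8 grasp [0.5523 0.2335 0.1176] tooly -7.2 tilt [-0.004 -0.001] w 0.0477 gf 0.0 F [ 0.1 -0.1  0.8] q6 0.44
 turn units about tool z 0.0
 shift units (tool axes) [-0.001  0.029  0.876]
```

Emit:
{"method": "move_arm", "body": {
  "deltas": [
    [[0,0.02,0.3],[0,0,0],0.5],
    [[0,0,0.3],[0,0,0],0.5],
    [[0,0,0.2],[0,0,0],0.5],
    [[0,0,0.07],[0,0,0],0.5],
    [[0,0,0.01],[0,0,0],0.5],
    [[0,0,0],[0,0,0],0.3],
    [[0,0,0],[0,0,0],0.05],
    [[0,0,0],[0,0,0],0.05],
    [[0,0,0],[0,0,0],0.05],
    [[0,0,0],[0,0,0],0.05],
    [[0,0,-0.1],[0,0,0],0.05],
    [[0,0,-0.3],[0,0,0],0.05],
    [[0,0,-0.4],[0,0,0],0.05],
    [[0,0,-0.4],[0,0,0],0.05],
    [[0,0,-0.4],[0,0,0],0.05],
    [[0,0,-0.4],[0,0,0],0.05],
    [[0,0,-0.05],[0,0,0],0.05],
    [[0,0,0],[0,0,0],0.05],
    [[0,0,0],[0,0,0],0.05]
  ]
}}

```text
time: 24.7
position: [0.5552, 0.233, 0.2932]
tcp_rot: [0.75, 0.661, -0.001, -0.001]
ft_force: [-0.1, -0.4, -1.9]
gripper_width: 0.0194
grip_force: 25.0
```

```bash
python3 -c "
from h import *
go([.553,-.284,.235],-2)"
```

```text
t 24.7 grasp [0.5551 0.2329 0.2342] tooly -7.22 tilt [-0.003 -0.001] w 0.0194 gf 25.0 F [-0.1 -0.4 -1.9] q6 0.43
 turn units about tool z -0.116
 shift units (tool axes) [-5.131e+00  6.290e-01 -3.000e-03]
```

Emit:
{"method": "move_arm", "body": {
  "deltas": [
    [[-0.2,0.02,0],[0,0,0],0.05],
    [[-0.4,0.05,0],[0,0,0],0.05],
    [[-0.4,0.05,0],[0,0,0],0.05],
    [[-0.4,0.05,0],[0,0,0],0.05],
    [[-0.4,0.05,0],[0,0,0],0.05],
    [[-0.4,0.05,0],[0,0,0],0.05],
    [[-0.4,0.05,0],[0,0,0],0.05],
    [[-0.4,0.05,0],[0,0,0],0.05],
    [[-0.4,0.05,0],[0,0,0],0.05],
    [[-0.4,0.05,0],[0,0,0],0.05],
    [[-0.4,0.05,0],[0,0,0],0.05],
    [[-0.4,0.05,0],[0,0,0],0.05],
    [[-0.4,0.05,0],[0,0,0],0.05],
    [[-0.13,0.01,0],[0,0,-0.116],0.05],
    [[0,0,0.2],[0,0,0],0.05],
    [[0,0,0.4],[0,0,0],0.05],
    [[0,0,0.4],[0,0,0],0.05],
    [[0,0,0.3],[0,0,0],0.05],
    [[0,0,0],[0,0,0],0.05],
    [[0,0,0],[0,0,0],0.05]
  ]
}}

```text
time: 26.7
position: [0.5532, -0.283, 0.1633]
tcp_rot: [0.719, 0.695, -0.001, -0.002]
ft_force: [-0.1, -0.2, -0.4]
gripper_width: 0.0195
grip_force: 25.0
```

```bash
python3 -c "
from h import *
go([.553,-.284,.031],-2)"
```

```text
t 26.7 grasp [ 0.553  -0.2829  0.1043] tooly -2.0 tilt [-0.004  0.002] w 0.0195 gf 25.0 F [-0.1 -0.2 -0.4] q6 -0.52
 turn units about tool z 0.0
 shift units (tool axes) [-0.013  0.003  0.732]
```

Emit:
{"method": "move_arm", "body": {
  "deltas": [
    [[0,0,0.3],[0,0,0],0.05],
    [[0,0,0.2],[0,0,0],0.05],
    [[0,0,0.1],[0,0,0],0.05],
    [[0,0,0.05],[0,0,0],0.05],
    [[0,0,0.03],[0,0,0],0.05],
    [[0,0,0],[0,0,0],0.05],
    [[0,0,0],[0,0,0],0.05]
  ]
}}

```text
time: 27.4
position: [0.5548, -0.284, 0.0985]
tcp_rot: [0.719, 0.695, 0.0, 0.001]
ft_force: [-0.2, -0.0, -1.1]
gripper_width: 0.0195
grip_force: 25.0
```

```bash
python3 -c "
from h import *
go([.553,-.284,.031],-2)"
```

```text
t 27.4 grasp [ 0.5549 -0.284   0.0395] tooly -2.0 tilt [ 0.002 -0.001] w 0.0195 gf 25.0 F [-0.2 -0.  -1.1] q6 -0.52
 turn units about tool z 0.0
 shift units (tool axes) [-0.    -0.019  0.085]
```

Emit:
{"method": "move_arm", "body": {
  "deltas": [
    [[0,-0.01,0.04],[0,0,0],0.05],
    [[0,0,0.03],[0,0,0],0.05],
    [[0,0,0.01],[0,0,0],0.05],
    [[0,0,0],[0,0,0],0.05],
    [[0,0,0],[0,0,0],0.25],
    [[0,0,0],[0,0,0],0.35],
    [[0,0,0],[0,0,0],0.45],
    [[0,0,0],[0,0,0],0.45],
    [[0,0,-0.1],[0,0,0],0.45],
    [[0,0,-0.3],[0,0,0],0.45],
    [[0,0,-0.4],[0,0,0],0.5],
    [[0,0,-0.4],[0,0,0],0.5],
    [[0,0,-0.4],[0,0,0],0.5],
    [[0,0,-0.4],[0,0,0],0.5],
    [[0,0,0],[0,0,0],0.5]
  ]
}}

```text
time: 28.9
position: [0.5555, -0.285, 0.2985]
tcp_rot: [0.719, 0.695, 0.002, 0.007]
ft_force: [-0.6, -1.1, 0.9]
gripper_width: 0.0473
grip_force: 0.0
```

```bash
python3 tr.py; python3 -c "
from h import *
go([.4986,.2373,.11],-4.4)"
```

```text
tray:
bone [425 188  43  21 516] [ 607.7 -297.3] size [44. 94.] axis 87.9 mean [ 606.5 -289.8] ztop 43.3
bone [408 211  61  20 665] [ 554.3 -276.2] size [ 44. 134.] axis 87.8 mean [ 554.2 -267.5] ztop 41.7
case:
bone [179 236  66  25 835] [498.  236.4] size [ 45. 149.] axis 85.3 mean [498.2 234.1] ztop 43.7
bone [179 264  58  22 771] [437.9 243.2] size [ 47. 128.] axis 88.3 mean [438.8 241.9] ztop 43.0
t 29.0 grasp [ 0.5538 -0.2839  0.2326] tooly -2.0 tilt [ 0.003 -0.002] w 0.0476 gf 0.0 F [ 1.   0.4 -1.2] q6 -0.53
 turn units about tool z 0.053
 shift units (tool axes) [ 5.192 -0.737  1.214]
```

Emit:
{"method": "move_arm", "body": {
  "deltas": [
    [[0.2,-0.03,0],[0,0,0],0.5],
    [[0.4,-0.055,0],[0,0,0],0.5],
    [[0.4,-0.055,0],[0,0,0],0.5],
    [[0.4,-0.055,0],[0,0,0],0.5],
    [[0.4,-0.055,0],[0,0,0],0.5],
    [[0.4,-0.055,0],[0,0,0],0.5],
    [[0.4,-0.055,0],[0,0,0],0.5],
    [[0.4,-0.055,0],[0,0,0],0.5],
    [[0.4,-0.055,0],[0,0,0],0.5],
    [[0.4,-0.055,0],[0,0,0],0.5],
    [[0.4,-0.055,0],[0,0,0],0.5],
    [[0.4,-0.055,0],[0,0,0],0.5],
    [[0.4,-0.055,0],[0,0,0],0.5],
    [[0.192,-0.047,0],[0,0,0.053],0.5],
    [[0,0,0.3],[0,0,0],0.5],
    [[0,0,0.4],[0,0,0],0.5],
    [[0,0,0.4],[0,0,0],0.5],
    [[0,0,0],[0,0,0],0.5],
    [[0,0,0],[0,0,0],0.5]
  ]
}}

```text
time: 30.9
position: [0.4961, 0.2379, 0.1778]
tcp_rot: [0.734, 0.68, -0.002, -0.001]
ft_force: [0.4, 0.0, 0.6]
gripper_width: 0.0477
grip_force: 0.0
```

```bash
python3 -c "
from h import *
go([.4986,.2373,.030],-4.4)"
```

```text
t 30.9 grasp [0.4959 0.2378 0.1188] tooly -4.36 tilt [-0.004 -0.001] w 0.0477 gf 0.0 F [0.4 0.  0.6] q6 0.43
 turn units about tool z 0.001
 shift units (tool axes) [-0.002  0.031  0.888]
```

Emit:
{"method": "move_arm", "body": {
  "deltas": [
    [[0,0.02,0.3],[0,0,0],0.5],
    [[0,0,0.3],[0,0,0],0.5],
    [[0,0,0.2],[0,0,0],0.5],
    [[0,0,0.07],[0,0,0],0.5],
    [[0,0,0.01],[0,0,0],0.5],
    [[0,0,0],[0,0,0],0.3],
    [[0,0,0],[0,0,0],0.05],
    [[0,0,0],[0,0,0],0.05],
    [[0,0,0],[0,0,0],0.05],
    [[0,0,0],[0,0,0],0.05],
    [[0,0,-0.1],[0,0,0],0.05],
    [[0,0,-0.3],[0,0,0],0.05],
    [[0,0,-0.4],[0,0,0],0.05],
    [[0,0,-0.4],[0,0,0],0.05],
    [[0,0,-0.4],[0,0,0],0.05],
    [[0,0,-0.4],[0,0,0],0.05],
    [[0,0,-0.05],[0,0,0],0.05],
    [[0,0,0],[0,0,0],0.05],
    [[0,0,0],[0,0,0],0.05]
  ]
}}

```text
time: 32.8
position: [0.4986, 0.2374, 0.294]
tcp_rot: [0.734, 0.68, -0.002, -0.001]
ft_force: [0.4, -0.5, -2.6]
gripper_width: 0.0192
grip_force: 25.0
```

```bash
python3 -c "
from h import *
go([.497,-.282,.235],-2)"
```

```text
t 32.8 grasp [0.4984 0.2373 0.235 ] tooly -4.38 tilt [-0.003 -0.001] w 0.0192 gf 25.0 F [ 0.4 -0.5 -2.6] q6 0.42
 turn units about tool z -0.053
 shift units (tool axes) [-5.179  0.382  0.006]
```

Emit:
{"method": "move_arm", "body": {
  "deltas": [
    [[-0.2,0.02,0],[0,0,0],0.05],
    [[-0.4,0.03,0],[0,0,0],0.05],
    [[-0.4,0.03,0],[0,0,0],0.05],
    [[-0.4,0.03,0],[0,0,0],0.05],
    [[-0.4,0.03,0],[0,0,0],0.05],
    [[-0.4,0.03,0],[0,0,0],0.05],
    [[-0.4,0.03,0],[0,0,0],0.05],
    [[-0.4,0.03,0],[0,0,0],0.05],
    [[-0.4,0.03,0],[0,0,0],0.05],
    [[-0.4,0.03,0],[0,0,0],0.05],
    [[-0.4,0.03,0],[0,0,0],0.05],
    [[-0.4,0.03,0],[0,0,0],0.05],
    [[-0.4,0.03,0],[0,0,0],0.05],
    [[-0.18,0,0],[0,0,-0.053],0.05],
    [[0,0,0.2],[0,0,0],0.05],
    [[0,0,0.4],[0,0,0],0.05],
    [[0,0,0.4],[0,0,0],0.05],
    [[0,0,0.3],[0,0,0],0.05],
    [[0,0,0],[0,0,0],0.05],
    [[0,0,0],[0,0,0],0.05]
  ]
}}

```text
time: 34.8
position: [0.4969, -0.281, 0.1643]
tcp_rot: [0.719, 0.695, -0.0, -0.002]
ft_force: [-0.1, -0.0, -1.0]
gripper_width: 0.0191
grip_force: 25.0
```

```bash
python3 -c "
from h import *
go([.497,-.282,.031],-2)"
```

```text
t 34.8 grasp [ 0.4967 -0.2808  0.1053] tooly -2.0 tilt [-0.004  0.002] w 0.0191 gf 25.0 F [-0.1 -0.  -1. ] q6 -0.57
 turn units about tool z 0.0
 shift units (tool axes) [-0.013  0.006  0.743]
```

Consistent with the last one, so I do the lowering and release in one call.

Emit:
{"method": "move_arm", "body": {
  "deltas": [
    [[0,0,0.3],[0,0,0],0.05],
    [[0,0,0.2],[0,0,0],0.05],
    [[0,0,0.1],[0,0,0],0.05],
    [[0,-0.01,0.07],[0,0,0],0.05],
    [[0,0,0.05],[0,0,0],0.05],
    [[0,0,0.03],[0,0,0],0.05],
    [[0,0,0.01],[0,0,0],0.05],
    [[0,0,0],[0,0,0],0.05],
    [[0,0,0],[0,0,0],0.05],
    [[0,0,0],[0,0,0],0.25],
    [[0,0,0],[0,0,0],0.35],
    [[0,0,0],[0,0,0],0.45],
    [[0,0,0],[0,0,0],0.45],
    [[0,0,-0.1],[0,0,0],0.45],
    [[0,0,-0.3],[0,0,0],0.45],
    [[0,0,-0.4],[0,0,0],0.5],
    [[0,0,-0.4],[0,0,0],0.5],
    [[0,0,-0.4],[0,0,0],0.5],
    [[0,0,-0.4],[0,0,0],0.5],
    [[0,0,0],[0,0,0],0.5]
  ]
}}

```text
time: 36.8
position: [0.4992, -0.2832, 0.2992]
tcp_rot: [0.719, 0.695, 0.001, 0.007]
ft_force: [-1.1, -0.5, 1.0]
gripper_width: 0.0478
grip_force: 0.0
```

```bash
python3 tr.py; python3 -c "
from h import *
go([.439,.2443,.11],-1.5)"
```

```text
tray:
bone [425 188  44  21 543] [ 607.5 -298.6] size [45. 97.] axis 87.9 mean [ 606.7 -292.6] ztop 42.6
bone [408 211  56  21 615] [ 552.9 -270.5] size [ 46. 124.] axis 87.0 mean [ 553.  -261.7] ztop 42.5
bone [409 236  60  21 725] [ 497.5 -275.8] size [ 45. 134.] axis 88.4 mean [ 497.4 -270.3] ztop 42.9
case:
bone [169 261  54  22 696] [445.8 268.1] size [ 47. 113.] axis 89.6 mean [446.7 265.2] ztop 43.0
t 36.9 grasp [ 0.4975 -0.282   0.2335] tooly -2.0 tilt [ 0.003 -0.002] w 0.0474 gf 0.0 F [-0.3 -0.5  0.4] q6 -0.57
 turn units about tool z -0.011
 shift units (tool axes) [ 5.242 -0.772  1.222]
```

The knock moved the last bone in the case, so I remeasure it with a wider window.

```bash
python3 -c "
from b import *
bones('t9','top',(.38,.60),(.148,.345)); bones('t9','top',(.38,.60),(.148,.331))
g=load('t9'); cv2.imwrite('pics/c9.png',cv2.resize(g[0][150:320,60:270],None,fx=3,fy=3)[:,:,::-1])"
```

```text
bone [ 159  203   64  100 1324] [488.6 276.3] size [131. 220.] axis 178.6 mean [464.9 300.2] ztop 50.0
bone [168 261  55  22 741] [445.8 271.1] size [ 47. 119.] axis 89.5 mean [446.8 269. ] ztop 43.2
```

View pics/c9.png

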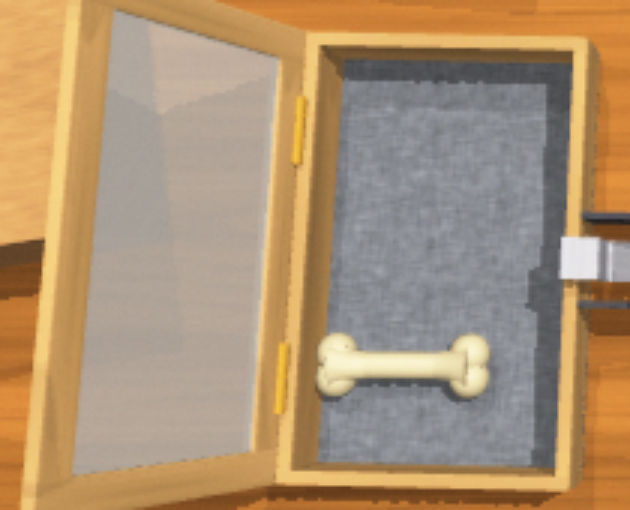

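The bone has slid against the +y wall (centre at crop (402,365), y≈0.275). I grasp it about 17 mm on the near side of the middle to stay clear of the lid.

Emit:
{"method": "move_arm", "body": {
  "deltas": [
    [[0.2,-0.04,0],[0,0,0],0.5],
    [[0.4,-0.052,0],[0,0,0],0.5],
    [[0.4,-0.052,0],[0,0,0],0.5],
    [[0.4,-0.052,0],[0,0,0],0.5],
    [[0.4,-0.052,0],[0,0,0],0.5],
    [[0.4,-0.052,0],[0,0,0],0.5],
    [[0.4,-0.052,0],[0,0,0],0.5],
    [[0.4,-0.052,0],[0,0,0],0.5],
    [[0.4,-0.052,0],[0,0,0],0.5],
    [[0.4,-0.052,0],[0,0,0],0.5],
    [[0.4,-0.052,0],[0,0,0],0.5],
    [[0.4,-0.052,0],[0,0,0],0.5],
    [[0.4,-0.052,0],[0,0,0],0.5],
    [[0.38,-0.036,0],[0,0,-0.033],0.5],
    [[0,0,0.3],[0,0,0],0.5],
    [[0,0,0.4],[0,0,0],0.5],
    [[0,0,0.4],[0,0,0],0.5],
    [[0,0,0],[0,0,0],0.5],
    [[0,0,0],[0,0,0],0.5]
  ]
}}

```text
time: 38.9
position: [0.4444, 0.2584, 0.1792]
tcp_rot: [0.71, 0.704, -0.002, -0.001]
ft_force: [1.2, -0.5, -0.3]
gripper_width: 0.0475
grip_force: 0.0
```

```bash
python3 -c "
from h import *
go([.4465,.258,.030],-.5)
g=grab('scene','s10'); P=cloud(g); w=grab('wrist','w10')
cv2.imwrite('pics/c10.png',np.hstack([cv2.resize(g[0][100:400,300:640],(400,353)),cv2.resize(w[0],(400,353))])[:,:,::-1])"
```

```text
t 38.9 grasp [0.4442 0.2583 0.1202] tooly -0.49 tilt [-0.003 -0.001] w 0.0475 gf 0.0 F [ 1.2 -0.5 -0.3] q6 0.43
 turn units about tool z 0.0
 shift units (tool axes) [-0.002  0.026  0.902]
```

View pics/c10.png

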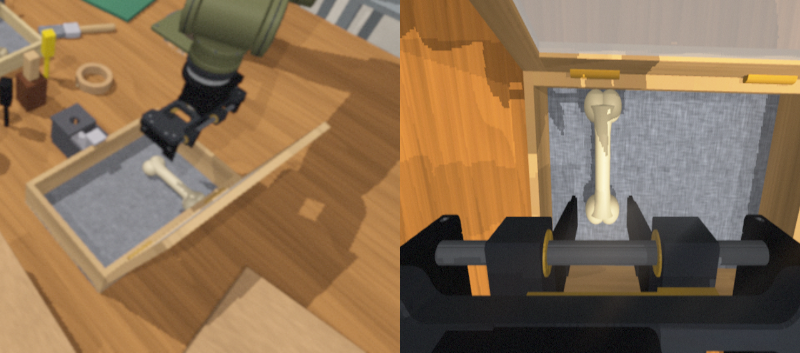

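The bone lies between the fingers with clear space to the lid. Next I grasp and lift.

Emit:
{"method": "move_arm", "body": {
  "deltas": [
    [[0,0.01,0.3],[0,0,0],0.5],
    [[0,0,0.3],[0,0,0],0.5],
    [[0,0,0.2],[0,0,0],0.5],
    [[0,0,0.09],[0,0,0],0.5],
    [[0,0,0.01],[0,0,0],0.5],
    [[0,0,0],[0,0,0],0.3],
    [[0,0,0],[0,0,0],0.05],
    [[0,0,0],[0,0,0],0.05],
    [[0,0,0],[0,0,0],0.05],
    [[0,0,0],[0,0,0],0.05],
    [[0,0,-0.1],[0,0,0],0.05],
    [[0,0,-0.3],[0,0,0],0.05],
    [[0,0,-0.4],[0,0,0],0.05],
    [[0,0,-0.4],[0,0,0],0.05],
    [[0,0,-0.4],[0,0,0],0.05],
    [[0,0,-0.4],[0,0,0],0.05],
    [[0,0,-0.05],[0,0,0],0.05],
    [[0,0,0],[0,0,0],0.05],
    [[0,0,0],[0,0,0],0.05]
  ],
  "grip_force": 40
}}

```text
time: 40.9
position: [0.4458, 0.2581, 0.2931]
tcp_rot: [0.71, 0.704, -0.002, -0.001]
ft_force: [-0.8, -0.2, -0.8]
gripper_width: 0.0189
grip_force: 40.0
```

```bash
python3 -c "
from h import *
go([.441,-.291,.235],-2)
b=grab('scene','s11'); u,v=map(int,proj(b,[.4465,.27,.22])); print(u,v)
cv2.imwrite('pics/c11.png',cv2.resize(b[0][max(v-80,0):v+80,u-100:u+100],None,fx=3,fy=3)[:,:,::-1])"
```

```text
t 40.9 grasp [0.4456 0.258  0.2341] tooly -0.51 tilt [-0.003 -0.001] w 0.0189 gf 40.0 F [-0.8 -0.2 -0.8] q6 0.43
 turn units about tool z 0.033
 shift units (tool axes) [-5.49e+00  3.00e-03 -1.00e-03]
470 192
```

View pics/c11.png

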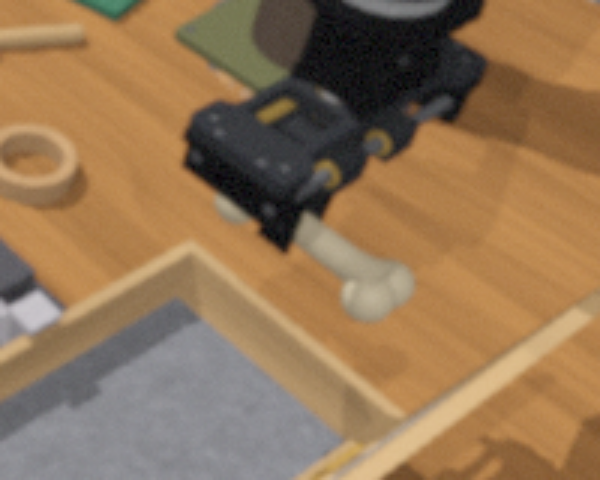

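The bone is held roughly level, so I carry it to the tray.

Emit:
{"method": "move_arm", "body": {
  "deltas": [
    [[-0.2,0,0],[0,0,0],0.05],
    [[-0.4,0,0],[0,0,0],0.05],
    [[-0.4,0,0],[0,0,0],0.05],
    [[-0.4,0,0],[0,0,0],0.05],
    [[-0.4,0,0],[0,0,0],0.05],
    [[-0.4,0,0],[0,0,0],0.05],
    [[-0.4,0,0],[0,0,0],0.05],
    [[-0.4,0,0],[0,0,0],0.05],
    [[-0.4,0,0],[0,0,0],0.05],
    [[-0.4,0,0],[0,0,0],0.05],
    [[-0.4,0,0],[0,0,0],0.05],
    [[-0.4,0,0],[0,0,0],0.05],
    [[-0.4,0,0],[0,0,0],0.05],
    [[-0.4,0,0],[0,0,0],0.05],
    [[-0.09,0,0.2],[0,0,0.033],0.05],
    [[0,0,0.4],[0,0,0],0.05],
    [[0,0,0.4],[0,0,0],0.05],
    [[0,0,0.3],[0,0,0],0.05],
    [[0,0,0],[0,0,0],0.05],
    [[0,0,0],[0,0,0],0.05]
  ]
}}

```text
time: 42.95
position: [0.4411, -0.2899, 0.1638]
tcp_rot: [0.719, 0.695, -0.0, -0.002]
ft_force: [0.5, 0.4, -1.4]
gripper_width: 0.0193
grip_force: 40.0
```

```bash
python3 -c "
from h import *
go([.441,-.291,.031],-2)"
```

```text
t 42.95 grasp [ 0.4409 -0.2898  0.1048] tooly -2.0 tilt [-0.003  0.002] w 0.0193 gf 40.0 F [ 0.5  0.4 -1.4] q6 -0.65
 turn units about tool z 0.0
 shift units (tool axes) [-0.014  0.003  0.738]
```

Emit:
{"method": "move_arm", "body": {
  "deltas": [
    [[0,0,0.3],[0,0,0],0.05],
    [[0,0,0.2],[0,0,0],0.05],
    [[0,0,0.1],[0,0,0],0.05],
    [[0,-0.01,0.07],[0,0,0],0.05],
    [[0,0,0.05],[0,0,0],0.05],
    [[0,0,0.02],[0,0,0],0.05],
    [[0,0,0],[0,0,0],0.05],
    [[0,0,0],[0,0,0],0.05]
  ]
}}

```text
time: 43.75
position: [0.4412, -0.2908, 0.092]
tcp_rot: [0.719, 0.695, 0.0, 0.001]
ft_force: [0.1, 0.3, -2.2]
gripper_width: 0.019
grip_force: 40.0
```

```bash
python3 -c "
from h import *
go([.441,-.291,.031],-2)"
```

```text
t 43.75 grasp [ 0.4412 -0.2908  0.033 ] tooly -2.0 tilt [ 0.001 -0.001] w 0.019 gf 40.0 F [ 0.1  0.3 -2.2] q6 -0.65
 turn units about tool z 0.0
 shift units (tool axes) [-0.002 -0.002  0.02 ]
```

Emit:
{"method": "move_arm", "body": {
  "deltas": [
    [[0,0,0.02],[0,0,0],0.05],
    [[0,0,0],[0,0,0],0.05],
    [[0,0,0],[0,0,0],0.25],
    [[0,0,0],[0,0,0],0.35],
    [[0,0,0],[0,0,0],0.45],
    [[0,0,0],[0,0,0],0.45],
    [[0,0,-0.1],[0,0,0],0.45],
    [[0,0,-0.3],[0,0,0],0.45],
    [[0,0,-0.4],[0,0,0],0.5],
    [[0,0,-0.4],[0,0,0],0.5],
    [[0,0,-0.4],[0,0,0],0.5],
    [[0,0,-0.4],[0,0,0],0.5],
    [[0,0,-0.4],[0,0,0],0.5],
    [[-0.3,0,0],[0,0,0],0.5],
    [[-0.4,0,0],[0,0,0],0.5],
    [[-0.4,0,0],[0,0,0],0.5],
    [[0,0,0],[0,0,0],0.5],
    [[0,0,0],[0,0,0],0.5]
  ]
}}

```text
time: 45.55
position: [0.4366, -0.4008, 0.3294]
tcp_rot: [0.72, 0.694, 0.0, -0.0]
ft_force: [-0.0, 0.8, 0.5]
gripper_width: 0.0477
grip_force: 0.0
```

```bash
python3 tr.py; python3 - <<'E'
from b import *
bones("w12","wrist",(.40,.65),(-.37,-.185)); go([.525,-.43,.27],-92)
cv2.imwrite("pics/c12.png",np.hstack([load("w12")[0][:300,:400],load("tt")[0][150:320,380:560].repeat(2,0).repeat(2,1)[:300]])[:,:,::-1])
g=load("tt"); P=cloud(g); m=(P[...,2]>.13)&(P[...,2]<.17)&(P[...,1]<-.38)&(P[...,1]>-.48)&(P[...,0]>.36)&(P[...,0]<.70); p=P[m]
for lo in np.arange(.36,.70,.04):
    q=p[(p[:,0]>lo)&(p[:,0]<lo+.04)]; print(round(lo,2),len(q),np.round(np.median(q,0),4) if len(q) else "")
E
```

```text
tray:
bone [426 188  48  21 650] [ 607.4 -304.8] size [ 44. 108.] axis 87.7 mean [ 606.9 -302.7] ztop 42.9
bone [408 211  67  23 832] [ 552.5 -283.9] size [ 46. 149.] axis 87.4 mean [ 552.2 -282.3] ztop 42.9
bone [409 236  66  22 829] [ 497.4 -281.6] size [ 45. 146.] axis 88.5 mean [ 497.  -280.1] ztop 43.3
bone [479 240   7  51 268] [ 455.9 -367.3] size [  5. 111.] axis 0.1 mean [ 452.7 -367.7] ztop 47.0
bone [410 261  58  22 770] [ 441.8 -273.1] size [ 45. 128.] axis 88.3 mean [ 441.9 -271.6] ztop 43.1
case:
bone [284   0   5  30 118] [ 400.9 -218.9] size [ 2. 35.] axis 88.7 mean [ 401.4 -220. ] ztop 45.2
bone [ 394    1   48  133 3235] [ 552.5 -282.9] size [ 46. 148.] axis 88.0 mean [ 551.  -278.9] ztop 41.0
bone [ 350    2   43  133 3148] [ 497.6 -282.1] size [ 47. 148.] axis 88.2 mean [ 496.4 -277.7] ztop 41.3
bone [ 304    4   41  117 2896] [ 441.8 -272.4] size [ 48. 129.] axis 88.3 mean [ 442.2 -270. ] ztop 41.4
bone [286  31   4  31  99] [ 400.6 -251.9] size [ 1. 36.] axis 88.9 mean [ 400.8 -251.9] ztop 45.0
bone [ 437   39   49   94 2554] [ 607.6 -303.7] size [ 46. 108.] axis 87.8 mean [ 604.8 -301.7] ztop 41.2
bone [486  89  17  53 540] [ 649.  -338.5] size [ 2. 62.] axis 89.0 mean [ 649.1 -341.9] ztop 43.6
bone [293 142 154   8 713] [ 497.2 -368.2] size [  5. 194.] axis 179.6 mean [ 483.4 -367.8] ztop 44.8
t 45.7 grasp [ 0.437  -0.3994  0.2705] tooly -1.94 tilt [0. 0.] w 0.0475 gf 0.0 F [-0.4  1.  -0.4] q6 -0.8
 turn units about tool z -1.999
 shift units (tool axes) [-0.276  0.889  0.005]
0.36 114 [ 0.3854 -0.4233  0.1563]
0.4 136 [ 0.4199 -0.4259  0.1592]
0.44 139 [ 0.4599 -0.4269  0.1593]
0.48 133 [ 0.5004 -0.4278  0.1592]
0.52 133 [ 0.5397 -0.4285  0.159 ]
0.56 130 [ 0.5796 -0.4293  0.1593]
0.6 127 [ 0.6194 -0.4307  0.159 ]
0.64 155 [ 0.6597 -0.4297  0.158 ]
0.68 20 [ 0.6823 -0.4317  0.1581]
```

View pics/c12.png

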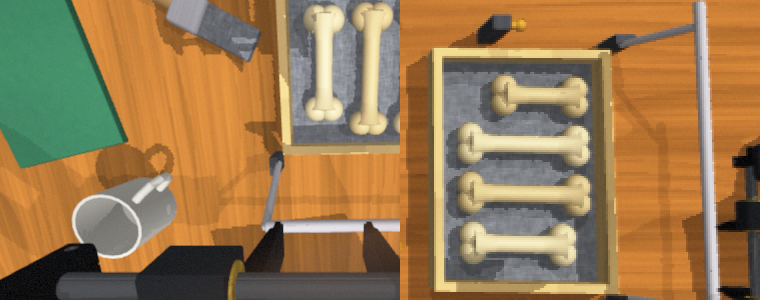

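All four bones lie flat and crosswise in the tray, and the keeper bar is open (crop x≈707). Next I go over the bar, turning the fingers so they close across it.

Emit:
{"method": "move_arm", "body": {
  "deltas": [
    [[-0.09,0.29,0],[0,0,0],0.5],
    [[-0.09,0.3,0],[0,0,0],0.5],
    [[-0.09,0.3,0],[0,0,0],0.5],
    [[0,0,0],[0,0,0.182],0.5],
    [[0,0,0],[0,0,0.182],0.5],
    [[0,0,0],[0,0,0.182],0.5],
    [[0,0,0],[0,0,0.182],0.5],
    [[0,0,0],[0,0,0.182],0.5],
    [[0,0,0],[0,0,0.182],0.5],
    [[0,0,0],[0,0,0.182],0.5],
    [[0,0,0],[0,0,0.182],0.5],
    [[0,0,0],[0,0,0.182],0.5],
    [[0,0,0],[0,0,0.182],0.5],
    [[0,0,0],[0,0,0.182],0.5],
    [[0,0,0],[0,0,0],0.5],
    [[0,0,0],[0,0,0],0.5]
  ]
}}

```text
time: 47.3
position: [0.5251, -0.4296, 0.3296]
tcp_rot: [1.0, -0.016, 0.0, 0.0]
ft_force: [-0.1, 0.6, -0.0]
gripper_width: 0.0476
grip_force: 0.0
```

```bash
python3 - <<'E'
from h import *
go([.525,-.429,.158],-92)
g=grab("wrist","w13"); P=cloud(g); m=(P[...,2]>.145)&(P[...,2]<.165)&(P[...,1]<-.40)&(P[...,1]>-.46)&(g[1]>0)
p=P[m]; print(len(p)); 
if len(p):
  for lo in np.arange(.5,.7,.03):
    q=p[(p[:,0]>lo)&(p[:,0]<lo+.03)]; print(round(lo,2),len(q),np.round([q[:,1].min(),q[:,1].max(),q[:,2].max()],4) if len(q) else "")
# arc rows, hinge y=-.388 z=.052 r=.11
t=np.radians(np.linspace(112.7,16,20)); yz=np.c_[.11*np.cos(t),.11*np.sin(t)]; print(np.round(np.diff(yz,axis=0)*10,3).tolist())
E
```

```text
t 47.3 grasp [ 0.5251 -0.4296  0.2706] tooly -91.86 tilt [ 0. -0.] w 0.0476 gf 0.0 F [-0.1  0.6 -0. ] q6 0.84
 turn units about tool z 0.003
 shift units (tool axes) [-0.002 -0.006  1.125]
4057
0.5 411 [-0.4358 -0.424   0.1605]
0.53 434 [-0.4366 -0.4251  0.16  ]
0.56 500 [-0.4374 -0.4252  0.1607]
0.59 542 [-0.4381 -0.4263  0.1607]
0.62 588 [-0.4386 -0.4267  0.1614]
0.65 640 [-0.4389 -0.4256  0.1611]
0.68 3 [-0.4389 -0.4282  0.1562]
[[0.092, 0.034], [0.094, 0.025], [0.096, 0.017], [0.097, 0.008], [0.098, -0.0], [0.097, -0.009], [0.096, -0.018], [0.094, -0.026], [0.091, -0.034], [0.088, -0.042], [0.084, -0.05], [0.079, -0.057], [0.074, -0.064], [0.068, -0.07], [0.061, -0.076], [0.054, -0.081], [0.047, -0.086], [0.039, -0.089], [0.031, -0.093]]
```

Emit:
{"method": "move_arm", "body": {
  "deltas": [
    [[0,0,0.3],[0,0,0],0.5],
    [[0,0,0.3],[0,0,0],0.5],
    [[0,0,0.3],[0,0,0],0.5],
    [[0,0,0.18],[0,0,0],0.5],
    [[0,0,0.04],[0,0,0],0.5],
    [[0,0,0],[0,0,0],0.3],
    [[0,0,0],[0,0,0],0.05],
    [[0,0,0],[0,0,0],0.05],
    [[0,0,0],[0,0,0],0.05],
    [[0,0,0],[0,0,0],0.05]
  ],
  "grip_force": 12
}}

```text
time: 48.35
position: [0.5252, -0.4307, 0.2182]
tcp_rot: [1.0, -0.018, 0.001, 0.001]
ft_force: [-0.3, 0.0, 0.7]
gripper_width: 0.0126
grip_force: 0.0
```

```bash
python3 -c "
from h import *
go([.525,-.430,.158],-92)"
```

```text
t 48.35 grasp [ 0.5252 -0.4308  0.1592] tooly -92.08 tilt [ 0.001 -0.001] w 0.0126 gf 0.0 F [-0.3  0.   0.7] q6 0.84
 turn units about tool z -0.002
 shift units (tool axes) [-0.003 -0.008  0.012]
```

Emit:
{"method": "move_arm", "body": {
  "deltas": [
    [[0,0,0],[0,0,0],0.05],
    [[0,0,0],[0,0,0],0.05],
    [[0,-0.092,-0.034],[0,0,0],0.05],
    [[0,-0.094,-0.025],[0,0,0],0.05],
    [[0,-0.096,-0.017],[0,0,0],0.05],
    [[0,-0.097,-0.008],[0,0,0],0.05],
    [[0,-0.098,0],[0,0,0],0.05],
    [[0,-0.097,0.009],[0,0,0],0.05],
    [[0,-0.096,0.018],[0,0,0],0.05],
    [[0,-0.094,0.026],[0,0,0],0.05],
    [[0,0,0],[0,0,0],0.05]
  ]
}}

```text
time: 49.45
position: [0.5277, -0.3521, 0.2195]
tcp_rot: [1.0, -0.018, -0.0, -0.001]
ft_force: [0.3, 1.1, 0.7]
gripper_width: 0.0115
grip_force: 12.0
```

```bash
python3 -c "
from h import *
go([.5252,-.430+.0765,.1592])"
```

```text
t 49.45 grasp [ 0.5277 -0.3519  0.1605] tooly -92.03 tilt [-0.001  0.003] w 0.0115 gf 12.0 F [0.3 1.1 0.7] q6 0.93
 shift units (tool axes) [-0.024  0.017  0.013]
```

Forces are low and the bar follows, so I continue along the arc.

Emit:
{"method": "move_arm", "body": {
  "deltas": [
    [[0,-0.091,0.034],[0,0,0],0.05],
    [[0,-0.088,0.042],[0,0,0],0.05],
    [[0,-0.084,0.05],[0,0,0],0.05],
    [[0,-0.079,0.057],[0,0,0],0.05],
    [[0,-0.074,0.064],[0,0,0],0.05],
    [[0,-0.068,0.07],[0,0,0],0.05],
    [[0,-0.061,0.076],[0,0,0],0.05],
    [[0,-0.054,0.081],[0,0,0],0.05],
    [[0,-0.047,0.086],[0,0,0],0.05],
    [[0,-0.039,0.089],[0,0,0],0.05],
    [[0,0,0],[0,0,0],0.05],
    [[0,0,0],[0,0,0],0.05]
  ]
}}

```text
time: 50.65
position: [0.5301, -0.2855, 0.1548]
tcp_rot: [1.0, -0.018, -0.0, -0.0]
ft_force: [0.4, -2.3, -2.8]
gripper_width: 0.0111
grip_force: 12.0
```

```bash
python3 -c "
from h import *
go([.5252,-.2785,.065])"
```

```text
t 50.65 grasp [ 0.53   -0.2855  0.0958] tooly -92.09 tilt [-0.001  0.001] w 0.0111 gf 12.0 F [ 0.4 -2.3 -2.8] q6 1.02
 shift units (tool axes) [-0.051 -0.068  0.308]
```

Emit:
{"method": "move_arm", "body": {
  "deltas": [
    [[0,0,0],[0,0,0],0.05],
    [[0,0,0],[0,0,0],0.05],
    [[0,-0.03,0.08],[0,0,0],0.05],
    [[0,-0.02,0.07],[0,0,0],0.05],
    [[0,-0.01,0.06],[0,0,0],0.05],
    [[0,-0.01,0.05],[0,0,0],0.05],
    [[0,0,0.04],[0,0,0],0.05],
    [[0,0,0.02],[0,0,0],0.05],
    [[0,0,0],[0,0,0],0.05],
    [[0,0,0],[0,0,0],0.05]
  ],
  "grip_force": 45
}}

```text
time: 51.65
position: [0.5307, -0.2796, 0.1257]
tcp_rot: [1.0, -0.018, 0.0, 0.001]
ft_force: [-8.1, -0.7, 11.1]
gripper_width: 0.0108
grip_force: 45.1
```

```bash
python3 -c "
from h import *
go([.5252,-.2785,.065])"
```

```text
t 51.65 grasp [ 0.5307 -0.2798  0.0667] tooly -92.06 tilt [-0.    -0.002] w 0.0108 gf 45.1 F [-8.1 -0.7 11.1] q6 1.03
 shift units (tool axes) [-0.055 -0.011  0.017]
```

Emit:
{"method": "move_arm", "body": {
  "deltas": [
    [[0,0,0.02],[0,0,0],0.05],
    [[0,0,0.02],[0,0,0],0.05],
    [[0,0,0.01],[0,0,0],0.05],
    [[0,0,0],[0,0,0],0.05],
    [[0,0,0],[0,0,0],0.05]
  ]
}}

```text
time: 52.15
position: [0.531, -0.2797, 0.1252]
tcp_rot: [1.0, -0.018, -0.001, 0.001]
ft_force: [-18.0, 4.5, 33.2]
gripper_width: 0.011
grip_force: 45.2
```

```bash
python3 -c "
from h import *
go([.5252,-.2785,.065])"
```

```text
t 52.15 grasp [ 0.531  -0.2798  0.0662] tooly -92.04 tilt [-0.001 -0.001] w 0.011 gf 45.2 F [-18.    4.5  33.2] q6 1.03
 shift units (tool axes) [-0.058 -0.011  0.012]
```

A hard stop at 33 N means the bar should be down. I ease off, open, rise and look.

Emit:
{"method": "move_arm", "body": {
  "deltas": [
    [[0,0,-0.04],[0,0,0],0.05],
    [[0,0,0],[0,0,0],0.2],
    [[0,0,0],[0,0,0],0.3],
    [[0,0,0],[0,0,0],0.3],
    [[0,0,-0.2],[0,0,0],0.3],
    [[0,0,-0.4],[0,0,0],0.3],
    [[0,0,-0.4],[0,0,0],0.3],
    [[0,0,-0.4],[0,0,0],0.3],
    [[-0.4,0,0],[0,0,0],0.3],
    [[-0.4,0,0],[0,0,0],0.3],
    [[-0.4,0,0],[0,0,0],0.3],
    [[0,0,0],[0,0,0],0.3],
    [[0,0,0],[0,0,0],0.3]
  ]
}}

```text
time: 53.45
position: [0.4103, -0.2741, 0.2621]
tcp_rot: [1.0, -0.019, 0.0, -0.0]
ft_force: [0.1, -0.2, 0.1]
gripper_width: 0.0288
grip_force: 0.0
```

```bash
python3 - <<'E'
from h import *
go()
g=grab("top","t14"); P=cloud(g); hsv=cv2.cvtColor(g[0],cv2.COLOR_RGB2HSV)
m=(abs(P[...,1]+.278)<.025)&(P[...,2]>.055)&(P[...,2]<.11)&(P[...,0]>.37)&(P[...,0]<.68)&(g[1]>0)
p=P[m]
for lo in np.arange(.38,.68,.05):
    q=p[(p[:,0]>lo)&(p[:,0]<lo+.05)]; print(round(lo,2),len(q),np.round([np.median(q[:,1]),np.median(q[:,2]),q[:,2].max()],4) if len(q) else "")
for x,y,n in((.519,-.07,"dowel"),(.713,-.031,"jar")):
    m=(np.hypot(P[...,0]-x,P[...,1]-y)<.05)&(P[...,2]>.1)&(P[...,2]<.15); q=P[m]; print(n,cv2.minAreaRect((q[:,:2]*1000).astype(np.float32)),np.median(q[:,2]))
s=grab("scene","s14")
cv2.imwrite("pics/c14.png",np.hstack([cv2.resize(g[0],(400,250)),cv2.resize(s[0],(400,250))])[:,:,::-1])
E
```

```text
t 53.45 grasp [ 0.4104 -0.2741  0.2031] tooly -92.14 tilt [0.001 0.   ] w 0.0288 gf 0.0 F [ 0.1 -0.2  0.1] q6 0.91
0.38 0 
0.43 116 [-0.2763  0.065   0.0702]
0.48 132 [-0.2773  0.0643  0.0707]
0.53 119 [-0.2781  0.0652  0.0694]
0.58 130 [-0.2793  0.0646  0.0702]
0.63 177 [-0.2799  0.0652  0.0889]
0.68 0 
dowel ((519.579345703125, -71.32730865478516), (25.893415451049805, 25.821456909179688), 84.11524963378906) 0.13592063568231516
jar ((712.9611206054688, -31.463336944580078), (57.767486572265625, 58.278133392333984), 89.24725341796875) 0.1101529362555076
```

View pics/c14.png

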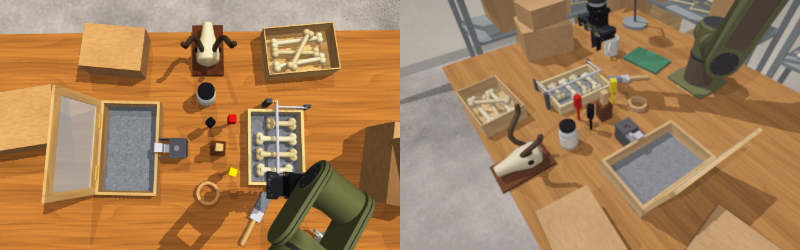

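The bar lies level over the bones: median height is 65 mm, and a shut bar's top is at 66 mm. The dowel (top at 136 mm), jar and lid are in order, so I hand in.

```bash
python3 -c "
from b import *
bones('t15','top',(.40,.65),(-.36,-.185))
print(ctrl.job_done())"
```

```text
bone [426 188  14  20 243] [ 608.6 -266. ] size [31. 44.] axis 177.3 mean [ 608.2 -263.8] ztop 43.5
bone [446 189  28  20 355] [ 606.6 -326.5] size [44. 65.] axis 86.9 mean [ 605.7 -331.4] ztop 43.1
bone [408 211  33  21 410] [ 554.5 -245. ] size [46. 71.] axis 87.8 mean [ 553.8 -237.2] ztop 43.0
bone [446 213  29  21 373] [ 555.9 -327.3] size [44. 67.] axis 70.9 mean [ 550.8 -329. ] ztop 43.1
bone [409 236  32  21 399] [ 498.5 -242.9] size [45. 69.] axis 88.9 mean [ 498.8 -235.7] ztop 43.0
bone [447 237  28  21 372] [ 495.6 -322.6] size [45. 63.] axis 90.9 mean [ 495.4 -328.4] ztop 43.8
bone [410 261  32  21 383] [ 442.5 -243.5] size [45. 69.] axis 88.1 mean [ 443.7 -234.1] ztop 44.0
bone [447 262  21  15 200] [ 448.  -313.5] size [27. 50.] axis 100.9 mean [ 447.3 -313.4] ztop 43.6
the job is handed in; nothing more can be done
None
```

The job is handed in (the station returned no verdict): the lid sprang open, all four bones lie crosswise in the tray under the shut keeper bar, the dowel is back in its stand, and the jar has not moved.

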